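Crank the setting stand until the camshaft lies level

ROBOT

A 6-joint arm with a two-finger parallel gripper is mounted at the origin on a cart in front of the work surface, level with it; the furniture and walls round the work are solid. World frame = base frame: x ahead of the robot, y to its left, z up, the work surface at z = 0. Lengths are in m, angles in rad, forces in N, time in s.
With the tool pointing down it reaches from about 0.225 to 0.875 m from the base axis. Payload 3.4 kg.
Tool frame: the origin (TCP) lies at the very end of the fingers, on their centre line; the grasp point (between the pads) lies 19 mm behind it (grip_depth is the distance from the TCP to the grasp point, in m); x points along the fingers, z is the direction in which the jaws open and shut, and the axes are right-handed (so a half turn about x gives the same grasp; the last joint's range is limited). The gripper opens to 85 mm and grips with 20 to 120 N. Pads are 22 mm wide; open, the fingers measure 114 mm over their backs; the gripper's body (76 mm by 85 mm) begins 54 mm behind the grasp point. The pads swing forward as they close: fully open they stand 13 mm farther back than shut.
Start: joints at [-1.407, 0.276, 1.505, -0, 1.361, -0.121], TCP at [0.162, -0.552, 0.231] pointing down, gripper open.
Joint ranges: [-2.89, 2.89], [-0.75, 2.08], [0.22, 2.7], [-1.18, 4.32], [0.11, 2.71], [-2.7, 2.7]. Speed limits (rad/s): [2.57, 2.57, 3.14, 3.14, 3.14, 3.14].

INTERFACE

Orientations are given as a unit quaternion [w, x, y, z].
In Python, from rig import get_state, get_image, sign_off, grip_depth gives the robot as it stands. The module is installed in compiled form; this text tells all that it offers.
- The arm moves only by the tool arm_command, never from a script. Its argument "series" is a list of rows, each an object with "dp": the shift along the tool's x, y, z scaled (see below), a list of three; "angular": the turn, a rotation vector about the tool's x, y, z scaled (see below), a list of three; "gripper": the finger opening in mm, from 0 to 85.4. A call has exactly 8 rows; each row shifts and turns the pose as measured when the row begins, along the tool's axes as they then stand; what a row does not reach is not made up. The controller multiplies each number of a shift by 0.12 m and each number of a turn by 90 degrees. A row lasts 1/8 s, in which the tool goes at most 62.5 mm and 10.7 degrees, less where a joint would pass 70% of its speed; a pose out of reach is approached as far as the arm can. A call with a number of a shift or a turn outside -1 to 1 is refused whole. A call with a gripper value outside its range is refused whole. The fingers move at their own pace and stop on an object; "grip_force" is the grip in N (left out, the last holds). Time passes only in rows, so rows that do not move let the fingers close, or fill a call up. It gives the time, the measured TCP pose, the force and the opening at its end, in the units of the state.
- get_state(): the state, without advancing time (a new reading comes with each control period).
- get_image(name): name is "scene" or "side" or "wrist"; returns a dict with "image" (420x560x3 uint8, blue, green, red), "depth" (420x560 float32, m along the optical axis (not along the pixel's ray), 0 where there is no reading), "mtx" (3x3 intrinsics, pixels), "k1" (the pictures are not rectified: a ray, as slopes to the right and down, at radius r is drawn at 1 + k1 r^2 times it, then the intrinsics apply), "view" (4x4, takes a point from world to camera coordinates); the wrist camera has in their place "mount" (4x4, takes a point from camera to tool coordinates, whose origin is the TCP and whose axes are the tool frame's). Camera axes: x right, y up, looking along -z (the intrinsics and any distortion apply to the point x, -y, -z); pixel columns grow to the right and rows downward; lengths in m; the calibration is good to about 2 mm. A picture is of the moment at which its call begins: read the wrist's pose just before it.
- sign_off(): hands the job in, once; it reports no verdict.
The state is a dict: "clock": time; "qpos": joint angles; "qd": joint speeds; "effort": joint torques, N m; "position": TCP position; "ee_rot": TCP orientation; "contact_force": force on the tool from outside, world axes, zero at the start; "moment": the same for the moment, N m; "width": finger opening in m.
Only numpy, scipy, OpenCV 4.12 (cv2) and the standard library are available. Lean on these libraries where they do the work, as an engineer would, in place of code of your own. Each camera call takes 0.05 s, during which the arm holds its last target. There are 200 camera calls.

TASK

The camshaft slopes because the screw-driven rest of its setting stand is too low. Fit the loose crank fully down on the square end of the stand's screw and wind it clockwise until the camshaft lies level in both rests, then let go, leaving the crank on the screw. Move the camshaft by the screw only, and leave the other things on the bench where they are.

Things in the scene. Friction and masses are not known exactly. Their poses are not given: they have to be found in the camera images.
- crank: Loose bright-steel crank lying flat on the bench, handle up. Origin: centre of the hub's underside; z up, +x from the hub to the handle. Hub: round, 40 mm across, 40 mm high, with a 22 mm square hole right through, sides along the crank's x and y. Flat arm 22 mm wide, 12 mm thick, its underside level with the hub's; throw (hub axis to handle axis) 75 mm. Weighs about 0.4 kg.
- crank_handle (a point): Point on the axis of the crank's upright black handle, at mid-length, 46 mm above the crank's underside. The handle is 24 mm across, spans 16 to 77 mm above the crank's underside, and spins freely on its pin, so it can be held without turning the hand.
- square_end (a point): Square upper end of the stand's upright screw, bright steel, 20 mm across flats (sides along this frame's x and y, which turn with the screw). Point: centre of its foot, on the 33 mm round collar on which the crank's hub seats, 188 mm above the bench. Full square 28 mm tall, then tapering over 6 mm to 14 mm. The grey yoke's top is 7 mm lower. The crank fits in any of four quarter turns.
- spindle (a joint): Turning angle of the stand's screw, rad; grows clockwise seen from above. One clockwise turn (6.28) raises the adjustable rest by 12 mm, anticlockwise lowers it. It takes about 0.12 Nm (2 N at the handle) and stays where it is left. At the start 1.6 to 3.1 turns short of level.
- camshaft: Dark steel camshaft, 418 mm long, lying across the stand on two V rests, not to be handled. Its y axis is its length; it is level when y is horizontal (at the start y slopes down by 0.07 to 0.135 rad). Origin near mid-length, 24.5 mm below the axis as it lies. Large 45 mm journal near its +y (left) end in the adjustable rest; a slim 18 mm journal, 275 mm to the right, in the fixed rest; the rest overhangs.
- stand: Grey setting stand fixed to the bench: bed 100 x 345 x 20 mm, from y = -0.12 to +0.225 m; origin: on its underside below the camshaft's middle, y along the camshaft, z up. Fixed rest at y = -0.085 m (camshaft axis 120 mm above the bench). The upright screw stands at x = -0.075 m, y = +0.190 m (in front of the camshaft's left end), between two guide rods under a 44 x 92 mm yoke whose top is at 181 mm (bolt heads on it to 185 mm).
- carriage: The adjustable V rest of the stand: grey block on the two guide rods, moved up and down by the screw. Origin on the screw's axis at the height of the axis of the camshaft's large journal (z about 0.08 to 0.10 m at the start, 0.12 m when the camshaft is level). The V lies 75 mm behind, in +x of the stand.
- paste: Small tin with grey lid and green side, 57 mm across, 37 mm tall, standing on the bench in front of the screw column; origin: centre of its underside. To be left alone.
- feeler_gauge: Grey folded feeler gauge, 95 x 16 x 12 mm, lying beside the left end of the stand; origin: centre of its underside. To be left alone.
- tin: Red tin, 72 mm across, 108 mm tall, standing in front of the screw column; origin: centre of its underside. To be left alone.
- aerosol: Aerosol can, 66 mm across, 264 mm tall, standing well behind the stand; origin: centre of its underside. To be left alone.
- cam_end: Cut end of a camshaft, 50 x 75 x 50 mm, lying to the right of the stand; origin: centre of its underside. To be left alone.
- tappet_a: Bright steel tappet, a plain cylinder 31 mm across and 25 mm tall, to the right of the stand beside the cut camshaft end; origin: centre of its underside. To be left alone.
- tappet_b: Second tappet, the same, close to the first. To be left alone.

How it is judged:
By the outcome, as a careful person would: the job done as asked, in the order asked, and still so for the second after the job is handed in, with the robot touching nothing.
It also fails if it takes over 72 s, if anything falls off the work surface, if the arm or the gripper's body presses on something with over 40 N, if the wrist force passes 120 N, or if a joint passes its speed limit or range.

## Working session

There is one attempt and no reset: what is moved stays moved. The work goes in short steps, Python scripts to look and compute and a tool call to move; the robot and the scene stay as the last step left them, time stands still between calls to the robot, and variables do not carry over. Pictures are saved under pics/ and viewed, about 8 in all and at most 12, crops included, and the job is handed in when it is done.

Besides the shell and the picture viewer there is one more tool, called after "Emit:" by a JSON object that holds its "fn" and its "kwargs", one argument or row to a line. arm_command: Moves the arm, as the interface text tells. Its arguments: {"type":"object","properties":{"series":{"type":"array","items":{"type":"object","properties":{"dp":{"type":"array","items":{"type":"number"}},"angular":{"type":"array","items":{"type":"number"}},"gripper":{"type":"number"}}}},"grip_force":{"type":"number"}},"required":["series"]}

```bash
mkdir -p pics
cat > h.py <<'E'
import numpy as np, cv2
from scipy.spatial.transform import Rotation as R
from rig import get_state, get_image, sign_off, grip_depth
def rot(s): q=s["ee_rot"]; return R.from_quat([q[1],q[2],q[3],q[0]])
def cam2world(d,s=None):
    if "view" in d: return np.linalg.inv(d["view"])
    T=np.eye(4);T[:3,:3]=rot(s).as_matrix();T[:3,3]=s["position"];return T@d["mount"]
def rays(d,uv):
    uv=np.asarray(uv,float).reshape(-1,1,2)
    n=cv2.undistortPoints(uv,np.array(d["mtx"],float),np.array([d["k1"],0,0,0.]))[:,0]
    return np.c_[n[:,0],-n[:,1],-np.ones(len(n))]
def onplane(d,uv,z,s=None):
    T=cam2world(d,s);r=rays(d,uv)@T[:3,:3].T;o=T[:3,3]
    return o+r*((z-o[2])/r[:,2])[:,None]
def cloud(d,s=None):
    T=cam2world(d,s);H,W=d["depth"].shape
    u,v=np.meshgrid(np.arange(W),np.arange(H));r=rays(d,np.c_[u.ravel(),v.ravel()])
    p=r*d["depth"].reshape(-1,1);p=p@T[:3,:3].T+T[:3,3];p[d["depth"].ravel()==0]=np.nan
    return p.reshape(H,W,3)
E
python3 - <<'E'
from h import *
s=get_state();print(s,grip_depth)
for n in("scene","side"):
    d=get_image(n);cv2.imwrite(f"pics/{n}0.png",d["image"]);np.savez(f"{n}0.npz",**d)
    print(n,d["mtx"],d["k1"],cam2world(d).round(3))
E
```

```text
{'clock': 0.0, 'qpos': array([-1.40699902e+00,  2.76618730e-01,  1.50615515e+00, -2.50383124e-05,
        1.36068321e+00, -1.20954372e-01]), 'qd': array([ 4.45599545e-05,  9.24864760e-06,  8.74095332e-04, -2.79257087e-04,
       -1.11453606e-03,  3.41405338e-04]), 'effort': array([ 1.64045182e-04, -4.16766572e+01, -2.45802712e+01, -3.77237177e-05,
        1.11554601e-02,  1.17246466e-05]), 'position': array([ 0.16145237, -0.5513128 ,  0.2304174 ]), 'ee_rot': array([ 0.56540738,  0.42444128,  0.56637133, -0.42354174]), 'contact_force': array([ 0.24656909, -0.799996  , -0.28375088]), 'moment': array([ 0.00867074, -0.01992355, -0.01466249]), 'width': 0.0853283676798527} 0.0187
scene [[521.55361061   0.         278.65089798]
 [  0.         521.55361061 216.68532641]
 [  0.           0.           1.        ]] -0.10407714116752534 [[ 0.729  0.491 -0.478 -0.058]
 [-0.685  0.536 -0.494 -0.913]
 [ 0.014  0.687  0.726  1.137]
 [ 0.     0.     0.     1.   ]]
side [[480.25675616   0.         288.93482376]
 [  0.         480.25675616 211.68899864]
 [  0.           0.           1.        ]] 0.030645258983828867 [[-0.882  0.269 -0.386  0.114]
 [-0.471 -0.478  0.742  0.704]
 [ 0.015  0.836  0.549  0.815]
 [ 0.     0.     0.     1.   ]]
```

View pics/scene0.png

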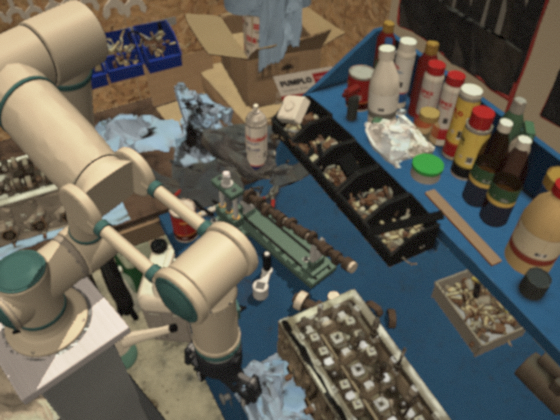

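View pics/side0.png

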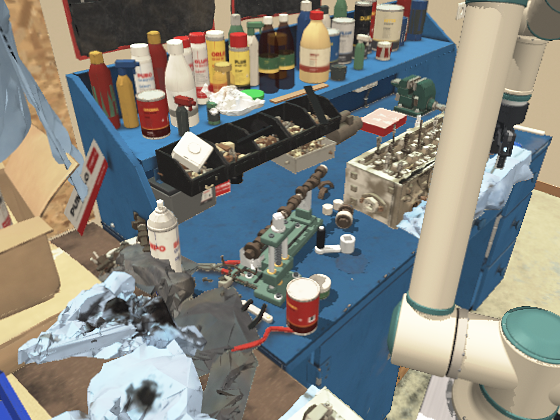

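The scene view shows the crank (hub near 261,290; handle 267,262) and the screw top near (226,180). The side view has the hub at about (347,243), the handle at (320,237) and the screw at (278,220). I'll zoom in on both.

Run:
```python
from h import *
a=np.load("scene0.npz");b=np.load("side0.npz")
A=cv2.resize(a["image"][160:310,190:340],None,fx=4,fy=4,interpolation=cv2.INTER_CUBIC)[:, :400]
A=cv2.resize(a["image"][160:310,195:295],None,fx=4,fy=4,interpolation=cv2.INTER_CUBIC)
B=cv2.resize(b["image"][190:340,260:360],None,fx=4,fy=4,interpolation=cv2.INTER_CUBIC)
cv2.imwrite("pics/c1.png",np.hstack([A,B]))
for n,d,pts in(("scene",a,[(226,176),(226,180),(226,185),(261,283),(267,257),(262,285)]),("side",b,[(278,215),(278,220),(278,228),(348,238),(320,228),(347,243)])):
    C=cloud(d)
    for u,v in pts: print(n,u,v,C[v,u].round(4))
```

```text
scene 226 176 [ 0.5467 -0.0858  0.2151]
scene 226 180 [ 0.5437 -0.0886  0.2046]
scene 226 185 [ 0.541  -0.0906  0.1897]
scene 261 283 [ 0.4708 -0.3051  0.0339]
scene 267 257 [ 0.5198 -0.2746  0.0726]
scene 262 285 [ 0.4745 -0.3046  0.0211]
side 278 215 [ 0.5478 -0.0752  0.2209]
side 278 220 [ 0.5441 -0.0686  0.2125]
side 278 228 [ 0.5445 -0.0695  0.19  ]
side 348 238 [ 0.4632 -0.3209  0.0296]
side 320 228 [ 0.5227 -0.2598  0.0804]
side 347 243 [ 0.4546 -0.2916  0.0348]
```

View pics/c1.png

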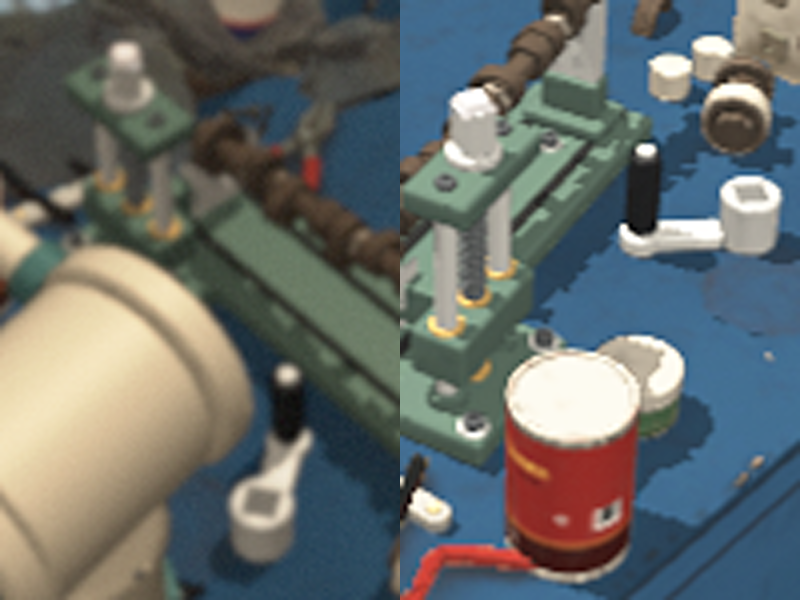

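Run:
```python
from h import *
a=np.load("scene0.npz");b=np.load("side0.npz")
for nm,z,pa,pb in(("hub",.04,(260.75,285.5),(347.5,237.5)),("handle",.077,(266.75,253.3),(322,227.5)),("tip",.222,(226.2,172),(278.2,215))):
    print(nm,onplane(a,[pa],z).round(4),onplane(b,[pb],z).round(4))
# yoke corners (side and scene crops), z .181
print(onplane(a,[(195+x/4,160+y/4) for x,y in((68,77),(118,57),(195,125),(140,150))],.181).round(4))
C=cloud(b)
m=(abs(C[...,2]-.181)<.006);p=C[m];p=p[(abs(p[:,0]-.545)<.09)&(abs(p[:,1]+.08)<.09)][:,:2]
print(len(p),p.mean(0),cv2.minAreaRect(p.astype(np.float32)))
s=get_state();print(rot(s).as_matrix().round(3))
w=get_image("wrist");print(w["mount"].round(4),w["mtx"],w["k1"])
```

```text
hub [[ 0.4621 -0.3139  0.04  ]] [[ 0.4606 -0.3088  0.04  ]]
handle [[ 0.5253 -0.2676  0.077 ]] [[ 0.5209 -0.269   0.077 ]]
tip [[ 0.5525 -0.0802  0.222 ]] [[ 0.5466 -0.0739  0.222 ]]
[[ 0.5329 -0.0397  0.181 ]
 [ 0.5706 -0.0469  0.181 ]
 [ 0.5658 -0.1334  0.181 ]
 [ 0.524  -0.1271  0.181 ]]
372 [ 0.54563076 -0.06575454] ((0.5496960878372192, -0.07728423178195953), (0.09400223195552826, 0.04570299759507179), 88.99408721923828)
[[-0.     0.96   0.281]
 [ 0.002  0.281 -0.96 ]
 [-1.     0.    -0.002]]
[[-2.000e-04  2.910e-01 -9.567e-01 -1.421e-01]
 [-2.000e-04  9.567e-01  2.910e-01  7.480e-02]
 [ 1.000e+00  2.000e-04 -1.000e-04 -2.000e-04]
 [ 0.000e+00  0.000e+00  0.000e+00  1.000e+00]] [[331.39532452   0.         277.29850697]
 [  0.         331.39532452 203.14866999]
 [  0.           0.           1.        ]] -0.07232342215203948
```

```bash
cat >> h.py <<'E'
def plan(pos,jaw_deg,n=8,grip=85):
    """print rows (tool axes, scaled) toward pos with tool straight down and jaw axis at world yaw jaw_deg"""
    s=get_state();r0=rot(s);j=np.deg2rad(jaw_deg)
    z=np.array([np.cos(j),np.sin(j),0]);x=np.array([0,0,-1.]);T=R.from_matrix(np.c_[x,np.cross(z,x),z])
    rv=(r0.inv()*T).as_rotvec();p=np.array(s["position"]);step=(np.array(pos)-p)/n
    print("deg/row",np.rad2deg(np.linalg.norm(rv))/n,"mm/row",1e3*np.linalg.norm(step))
    for i in range(n):
        ri=r0*R.from_rotvec(rv*i/n)
        print((ri.inv().apply(step)/.12).round(3).tolist(),(rv/n/(np.pi/2)).round(3).tolist())
def st():
    s=get_state();m=rot(s).as_matrix();print("t",round(s["clock"],2),"p",np.round(s["position"],4),"jaw",np.rad2deg(np.arctan2(m[1,2],m[0,2])).round(2),"x",m[:,0].round(3),"F",np.round(s["contact_force"],1),"M",np.round(s["moment"],2),"w",round(s["width"],4),"q",np.round(s["qpos"],2));return s
E
python3 -c "
from h import *
plan([.47,-.29,.23],35,12)"
```

```text
deg/row 9.05707626769494 mm/row 33.70093290837457
[0.001, 0.257, -0.114] [-0.101, -0.0, -0.0]
[0.001, 0.271, -0.072] [-0.101, -0.0, -0.0]
[0.001, 0.279, -0.029] [-0.101, -0.0, -0.0]
[0.001, 0.28, 0.016] [-0.101, -0.0, -0.0]
[0.0, 0.274, 0.06] [-0.101, -0.0, -0.0]
[0.0, 0.262, 0.102] [-0.101, -0.0, -0.0]
[0.0, 0.242, 0.142] [-0.101, -0.0, -0.0]
[0.0, 0.217, 0.178] [-0.101, -0.0, -0.0]
[0.0, 0.186, 0.21] [-0.101, -0.0, -0.0]
[0.0, 0.151, 0.237] [-0.101, -0.0, -0.0]
[0.0, 0.111, 0.258] [-0.101, -0.0, -0.0]
[0.0, 0.07, 0.272] [-0.101, -0.0, -0.0]
```

Emit:
{"fn": "arm_command", "kwargs": {
  "series": [
    {"dp": [-0.2,0.257,-0.114],"angular": [-0.101,0,0],"gripper": 85},
    {"dp": [-0.2,0.271,-0.072],"angular": [-0.101,0,0],"gripper": 85},
    {"dp": [-0.2,0.279,-0.029],"angular": [-0.101,0,0],"gripper": 85},
    {"dp": [-0.1,0.28,0.016],"angular": [-0.101,0,0],"gripper": 85},
    {"dp": [0,0.274,0.06],"angular": [-0.101,0,0],"gripper": 85},
    {"dp": [0,0.262,0.102],"angular": [-0.101,0,0],"gripper": 85},
    {"dp": [0,0.242,0.142],"angular": [-0.101,0,0],"gripper": 85},
    {"dp": [0,0.217,0.178],"angular": [-0.101,0,0],"gripper": 85}
  ]
}}

```text
clock: 1.15
position: [0.3678, -0.3691, 0.3148]
ee_rot: [0.707, -0.005, 0.707, 0.009]
contact_force: [0.1, -0.5, 0.2]
width: 0.0848
```

```bash
python3 -c "
from h import *
st();plan([.47,-.29,.23],35,8)"
```

```text
t 1.15 p [ 0.3678 -0.3691  0.3148] jaw 1.15 x [-0.001  0.006 -1.   ] F [ 0.1 -0.5  0.2] M [ 0.   -0.05  0.02] w 0.0848 q [-0.92  0.16  1.46  0.    1.53 -0.94]
deg/row 4.231617087651684 mm/row 19.320719769527685
[0.089, 0.08, 0.108] [-0.047, 0.0, -0.001]
[0.089, 0.072, 0.114] [-0.047, 0.0, -0.001]
[0.089, 0.063, 0.119] [-0.047, 0.0, -0.001]
[0.089, 0.054, 0.123] [-0.047, 0.0, -0.001]
[0.089, 0.045, 0.127] [-0.047, 0.0, -0.001]
[0.088, 0.036, 0.13] [-0.047, 0.0, -0.001]
[0.088, 0.026, 0.132] [-0.047, 0.0, -0.001]
[0.088, 0.016, 0.134] [-0.047, 0.0, -0.001]
```

Emit:
{"fn": "arm_command", "kwargs": {
  "series": [
    {"dp": [0.1,0.092,0.124],"angular": [-0.054,0,0],"gripper": 85},
    {"dp": [0.1,0.082,0.13],"angular": [-0.054,0,0],"gripper": 85},
    {"dp": [0.1,0.072,0.136],"angular": [-0.054,0,0],"gripper": 85},
    {"dp": [0.1,0.061,0.14],"angular": [-0.054,0,0],"gripper": 85},
    {"dp": [0.1,0.051,0.145],"angular": [-0.054,0,0],"gripper": 85},
    {"dp": [0.1,0.04,0.148],"angular": [-0.054,0,0],"gripper": 85},
    {"dp": [0.1,0.03,0.15],"angular": [-0.054,0,0],"gripper": 85},
    {"dp": [0,0,0],"angular": [0,0,0],"gripper": 85}
  ]
}}

```text
clock: 2.15
position: [0.4698, -0.2796, 0.2265]
ee_rot: [0.671, -0.218, 0.672, 0.225]
contact_force: [-0.1, 0.7, 1.0]
width: 0.0851
```

Run:
```python
from h import *
s=st();d=get_image("wrist");cv2.imwrite("pics/w1.png",d["image"]);np.savez("w1.npz",**d,p=s["position"],q=s["ee_rot"])
```

```text
t 2.15 p [ 0.4698 -0.2796  0.2265] jaw 36.56 x [-0.005  0.009 -1.   ] F [-0.1  0.7  1. ] M [-0.07  0.01  0.02] w 0.0851 q [-0.67  0.24  1.57  0.    1.34 -1.31]
```

View pics/w1.png

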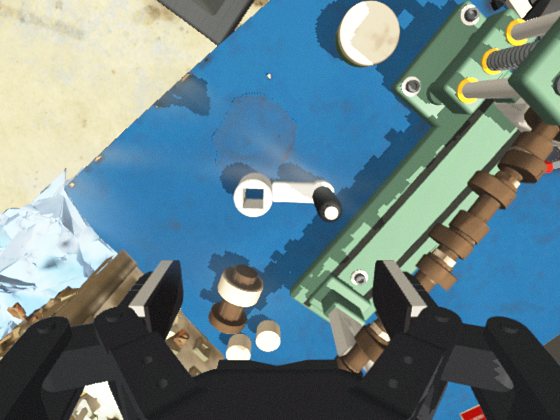

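The wrist view shows the hub top at (254,193) with its hole, and the handle top at (332,212). I'll fit both.

Run:
```python
from h import *
d=dict(np.load("w1.npz"));s=dict(position=d["p"],ee_rot=d["q"]);C=cloud(d,s)
m=np.zeros((420,560),np.uint8);m[165:225,225:285]=1
top=(abs(C[...,2]-.04)<.005)&(m>0)
uv=np.argwhere(top)[:,::-1];P=onplane(d,uv,.04,s)[:,:2].astype(np.float32)
print("n",len(P),"z",np.nanmedian(C[top][:,2]),"circ",cv2.minEnclosingCircle(P),"mean",P.mean(0),cv2.fitEllipse(cv2.convexHull(P)))
g=cv2.cvtColor(d["image"],cv2.COLOR_BGR2GRAY)
hsv=cv2.cvtColor(d["image"],cv2.COLOR_BGR2HSV)
for th in(110,140,170):
    b=((g<th)|(hsv[...,1]>80)).astype(np.uint8)*255
    n,l,stt,cc=cv2.connectedComponentsWithStats(b,connectivity=4)
    for i in range(1,n):
        if np.hypot(*(cc[i]-(254,194)))<10 and stt[i,4]<900:
            hp=np.argwhere(l==i)[:,::-1];H=onplane(d,hp,.04,s)[:,:2].astype(np.float32);print(th,stt[i],H.mean(0),cv2.minAreaRect(H))
ht=(abs(C[...,2]-.077)<.006);ht[:, :300]=0;ht[:190]=0;ht[240:]=0;ht[:,360:]=0
H=onplane(d,np.argwhere(ht)[:,::-1],.077,s);print("handle",len(H),H.mean(0), onplane(d,[(332,212)],.077,s))
# arm direction: arm top plane z .012
at=(abs(C[...,2]-.012)<.004)&(g>150);at[:, :280]=0;at[:170]=0;at[215:]=0;at[:,312:]=0
A=onplane(d,np.argwhere(at)[:,::-1],.012,s)[:,:2].astype(np.float32);print("arm",len(A),A.mean(0),cv2.minAreaRect(A))
cv2.imwrite("pics/z.png",cv2.resize(d["image"][165:235,225:360],None,fx=5,fy=5))
```

```text
n 730 z 0.039310037276292814 circ ((0.46127772331237793, -0.3087719678878784), 0.02017362415790558) mean [ 0.46082073 -0.30866876] ((0.4611615240573883, -0.30884483456611633), (0.03938921540975571, 0.03996090590953827), 25.778905868530273)
110 [245 189  18  10 170] [ 0.45915747 -0.30464295] ((0.4589550793170929, -0.30453625321388245), (0.017645271494984627, 0.009557525627315044), 36.49330520629883)
140 [244 189  19  14 197] [ 0.45929304 -0.3051358 ] ((0.4597752094268799, -0.3066011071205139), (0.018808234483003616, 0.013853739015758038), 36.49608612060547)
170 [243 189  20  19 352] [ 0.461584   -0.30885503] ((0.46091899275779724, -0.3091215193271637), (0.01996731199324131, 0.019266746938228607), 36.49608612060547)
handle 431 [ 0.52178472 -0.26610995  0.077     ] [[ 0.52420146 -0.26621406  0.077     ]]
arm 603 [ 0.4987305  -0.28285518] ((0.49882057309150696, -0.28280091285705566), (0.03488883003592491, 0.02186177670955658), 36.544334411621094)
```

```bash
python3 -c "
from h import *
plan([.4612,-.3088,.1],36.5,6)"
```

```text
deg/row 0.08560057478005861 mm/row 21.763468054340922
[0.176, -0.026, -0.033] [-0.0, 0.0, -0.001]
[0.176, -0.026, -0.033] [-0.0, 0.0, -0.001]
[0.176, -0.026, -0.033] [-0.0, 0.0, -0.001]
[0.176, -0.026, -0.033] [-0.0, 0.0, -0.001]
[0.177, -0.025, -0.033] [-0.0, 0.0, -0.001]
[0.177, -0.025, -0.033] [-0.0, 0.0, -0.001]
```

Emit:
{"fn": "arm_command", "kwargs": {
  "series": [
    {"dp": [0.176,-0.026,-0.033],"angular": [0,0,-0.001],"gripper": 60},
    {"dp": [0.176,-0.026,-0.033],"angular": [0,0,-0.001],"gripper": 60},
    {"dp": [0.176,-0.026,-0.033],"angular": [0,0,-0.001],"gripper": 60},
    {"dp": [0.176,-0.026,-0.033],"angular": [0,0,-0.001],"gripper": 60},
    {"dp": [0.177,-0.025,-0.033],"angular": [0,0,-0.001],"gripper": 60},
    {"dp": [0.177,-0.025,-0.033],"angular": [0,0,-0.001],"gripper": 60},
    {"dp": [0,0,0],"angular": [0,0,0],"gripper": 60},
    {"dp": [0,0,0],"angular": [0,0,0],"gripper": 60}
  ]
}}

```text
clock: 3.2
position: [0.4597, -0.3184, 0.1035]
ee_rot: [0.675, -0.221, 0.672, 0.212]
contact_force: [-0.2, 0.1, -0.6]
width: 0.0602
```

```bash
python3 -c "
from h import *
st();plan([.4612,-.3088,.016],36.5,6)"
```

```text
t 3.2 p [ 0.4597 -0.3184  0.1035] jaw 35.67 x [ 0.008 -0.011 -1.   ] F [-0.2  0.1 -0.6] M [-0.02  0.01  0.  ] w 0.0602 q [-0.73  0.35  1.74 -0.    1.04 -1.35]
deg/row 0.1877235780027274 mm/row 14.671591755652923
[0.121, 0.011, 0.009] [-0.002, -0.0, 0.001]
[0.121, 0.011, 0.009] [-0.002, -0.0, 0.001]
[0.121, 0.011, 0.01] [-0.002, -0.0, 0.001]
[0.121, 0.01, 0.01] [-0.002, -0.0, 0.001]
[0.121, 0.01, 0.01] [-0.002, -0.0, 0.001]
[0.121, 0.01, 0.01] [-0.002, -0.0, 0.001]
```

Emit:
{"fn": "arm_command", "kwargs": {
  "series": [
    {"dp": [0,0.035,0.03],"angular": [-0.008,0,0.005],"gripper": 60},
    {"dp": [0,0.02,0.02],"angular": [0,0,0],"gripper": 60},
    {"dp": [0,0,0],"angular": [0,0,0],"gripper": 60},
    {"dp": [0,0,0],"angular": [0,0,0],"gripper": 60},
    {"dp": [0.1,0,0],"angular": [0,0,0],"gripper": 60},
    {"dp": [0.15,0,0],"angular": [0,0,0],"gripper": 60},
    {"dp": [0.15,0,0],"angular": [0,0,0],"gripper": 60},
    {"dp": [0,0,0],"angular": [0,0,0],"gripper": 60}
  ]
}}

```text
clock: 4.2
position: [0.4619, -0.3094, 0.0551]
ee_rot: [0.673, -0.224, 0.67, 0.218]
contact_force: [-0.7, -0.1, 0.0]
width: 0.0602
```

```bash
python3 -c "
from h import *
st();plan([.4612,-.3088,.016],36.5,4)"
```

```text
t 4.2 p [ 0.4619 -0.3094  0.0551] jaw 36.45 x [ 0.005 -0.006 -1.   ] F [-0.7 -0.1  0. ] M [ 0.06 -0.04  0.  ] w 0.0602 q [-0.71  0.4   1.8  -0.    0.93 -1.35]
deg/row 0.12078439379741938 mm/row 9.766197185289949
[0.081, 0.003, -0.0] [-0.0, 0.0, 0.001]
[0.081, 0.002, -0.0] [-0.0, 0.0, 0.001]
[0.081, 0.002, -0.0] [-0.0, 0.0, 0.001]
[0.081, 0.002, -0.0] [-0.0, 0.0, 0.001]
```

Emit:
{"fn": "arm_command", "kwargs": {
  "series": [
    {"dp": [0.081,0.003,0],"angular": [0,0,0.001],"gripper": 60},
    {"dp": [0.081,0.003,0],"angular": [0,0,0.001],"gripper": 60},
    {"dp": [0.081,0.002,0],"angular": [0,0,0.001],"gripper": 60},
    {"dp": [0.078,0,0],"angular": [0,0,0],"gripper": 60},
    {"dp": [0,0,0],"angular": [0,0,0],"gripper": 50},
    {"dp": [0,0,0],"angular": [0,0,0],"gripper": 30},
    {"dp": [0,0,0],"angular": [0,0,0],"gripper": 30},
    {"dp": [0,0,0],"angular": [0,0,0],"gripper": 30}
  ],
  "grip_force": 90
}}

```text
clock: 5.2
position: [0.462, -0.3096, 0.0151]
ee_rot: [0.672, -0.223, 0.671, 0.22]
contact_force: [-0.3, -0.2, -2.1]
width: 0.0385
```

```bash
python3 -c "
from h import *
st()"
```

```text
t 5.2 p [ 0.462  -0.3096  0.0151] jaw 36.47 x [ 0.003 -0.004 -1.   ] F [-0.3 -0.2 -2.1] M [-0.06  0.09  0.04] w 0.0385 q [-0.72  0.45  1.84 -0.    0.84 -1.35]
```

Emit:
{"fn": "arm_command", "kwargs": {
  "series": [
    {"dp": [-0.08,0,0],"angular": [0,0,0],"gripper": 30},
    {"dp": [-0.2,0,0],"angular": [0,0,0],"gripper": 30},
    {"dp": [-0.4,0,0],"angular": [0,0,0],"gripper": 30},
    {"dp": [-0.4,0,0],"angular": [0,0,0],"gripper": 30},
    {"dp": [-0.4,0,0],"angular": [0,0,0],"gripper": 30},
    {"dp": [-0.4,0,0],"angular": [0,0,0],"gripper": 30},
    {"dp": [-0.4,0,0],"angular": [0,0,0],"gripper": 30},
    {"dp": [-0.2,0,0],"angular": [0,0,0],"gripper": 30}
  ]
}}

```text
clock: 6.2
position: [0.4578, -0.3056, 0.3202]
ee_rot: [0.67, -0.22, 0.673, 0.223]
contact_force: [-0.2, -0.7, -4.2]
width: 0.0381
```

```bash
python3 -c "
from h import *
st();plan([.59,-.135,.31],36.5,6)"
```

```text
t 6.2 p [ 0.4578 -0.3056  0.3202] jaw 36.49 x [-0.005  0.003 -1.   ] F [-0.2 -0.7 -4.2] M [-0.07  0.1  -0.04] w 0.0381 q [-0.71  0.21  1.38 -0.    1.56 -1.35]
deg/row 0.061303169851014805 mm/row 36.02166295492391
[0.014, 0.081, 0.289] [-0.0, -0.0, -0.001]
[0.014, 0.081, 0.289] [-0.0, -0.0, -0.001]
[0.014, 0.081, 0.289] [-0.0, -0.0, -0.001]
[0.014, 0.081, 0.289] [-0.0, -0.0, -0.001]
[0.014, 0.081, 0.289] [-0.0, -0.0, -0.001]
[0.014, 0.081, 0.289] [-0.0, -0.0, -0.001]
```

Emit:
{"fn": "arm_command", "kwargs": {
  "series": [
    {"dp": [0.01,0.05,0.2],"angular": [0,0,0],"gripper": 30},
    {"dp": [0.014,0.081,0.289],"angular": [0,0,0],"gripper": 30},
    {"dp": [0.014,0.081,0.289],"angular": [0,0,0],"gripper": 30},
    {"dp": [0.014,0.081,0.289],"angular": [0,0,0],"gripper": 30},
    {"dp": [0.014,0.081,0.289],"angular": [0,0,0],"gripper": 30},
    {"dp": [0.014,0.08,0.25],"angular": [0,0,0],"gripper": 30},
    {"dp": [0.01,0.03,0.1],"angular": [0,0,0],"gripper": 30},
    {"dp": [0,0,0],"angular": [0,0,0],"gripper": 30}
  ]
}}

```text
clock: 7.2
position: [0.5877, -0.1322, 0.3119]
ee_rot: [0.669, -0.22, 0.674, 0.221]
contact_force: [-0.4, -1.3, -5.3]
width: 0.0381
```

Run:
```python
from h import *
s=st();d=get_image("wrist");cv2.imwrite("pics/w2.png",d["image"]);np.savez("w2.npz",**d,p=s["position"],q=s["ee_rot"])
```

```text
t 7.2 p [ 0.5877 -0.1322  0.3119] jaw 36.37 x [-0.007 -0.    -1.   ] F [-0.4 -1.3 -5.3] M [-0.07  0.12 -0.03] w 0.0381 q [-0.34  0.29  1.29 -0.    1.57 -0.97]
```

View pics/w2.png

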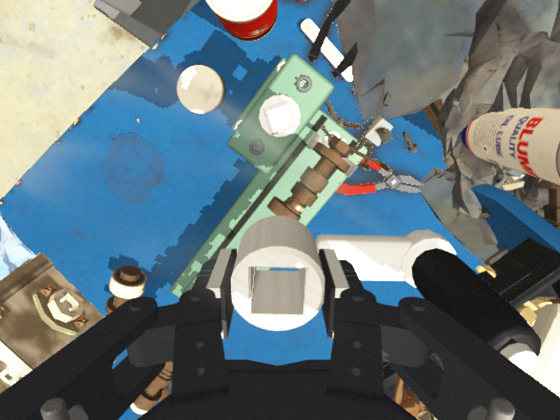

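The crank is held level. The screw's square top is at about (279,108), the yoke around it and the hub top near (279,288). I'll measure the screw's position and yaw, and the hub within the same view.

Run:
```python
from h import *
d=dict(np.load("w2.npz"));s=dict(position=d["p"],ee_rot=d["q"]);C=cloud(d,s)
Z=C[...,2];box=np.zeros(Z.shape,bool);box[70:150,230:330]=1
for lo,hi,z in((.216,.230,.222),(.183,.193,.188),(.174,.1835,.181)):
    m=(Z>lo)&(Z<hi)&(box if z>.182 else np.ones_like(box))
    if z<.182: m[:, :225]=0;m[:,345:]=0;m[180:]=0
    P=onplane(d,np.argwhere(m)[:,::-1],z,s)[:,:2].astype(np.float32)
    if len(P)>5: print(z,len(P),"zmed",np.median(Z[m]).round(4),P.mean(0),cv2.minAreaRect(P),cv2.minEnclosingCircle(P))
hb=np.zeros(Z.shape,bool);hb[220:340,225:335]=1
hv=Z[hb&(Z>.3)];print("hub z",np.percentile(hv,[5,50,90,98]))
zt=s["position"][2]-.015+.04
m=hb&(abs(Z-zt)<.006);P=onplane(d,np.argwhere(m)[:,::-1],zt,s)[:,:2].astype(np.float32)
print("hubtop",zt,len(P),np.median(Z[m]),cv2.minEnclosingCircle(P),cv2.fitEllipse(cv2.convexHull(P)))
im=d["image"];A=cv2.resize(im[70:170,220:345],(500,400),interpolation=cv2.INTER_CUBIC);B=cv2.resize(im[205:345,215:345],(300,323))
B=cv2.copyMakeBorder(B,0,77,0,0,cv2.BORDER_CONSTANT);cv2.imwrite("pics/c2.png",np.hstack([A,B]))
```

```text
0.222 795 zmed 0.2208 [ 0.55029374 -0.07875711] ((0.550264835357666, -0.07880987226963043), (0.01930655725300312, 0.019701719284057617), 54.07709503173828) ((0.5500824451446533, -0.07857240736484528), 0.013124206103384495)
0.188 772 zmed 0.1869 [ 0.5495814  -0.07548588] ((0.5500221252441406, -0.07764096558094025), (0.0325244776904583, 0.0669829398393631), 18.60630989074707) ((0.5478991866111755, -0.07847043871879578), 0.03595356643199921)
0.181 4544 zmed 0.1803 [ 0.5499842  -0.07748374] ((0.5502877235412598, -0.07907232642173767), (0.09063395112752914, 0.04363156855106354), 88.93789672851562) ((0.549953818321228, -0.07916330546140671), 0.048743464052677155)
hub z [0.30527093 0.33390209 0.33761455 0.3500712 ]
hubtop 0.3369259597960488 5023 0.3359395903736838 ((0.5893304347991943, -0.13184775412082672), 0.026080753654241562) ((0.5875994563102722, -0.130478173494339), (0.0418422669172287, 0.052549563348293304), 129.82752990722656)
```

View pics/c2.png

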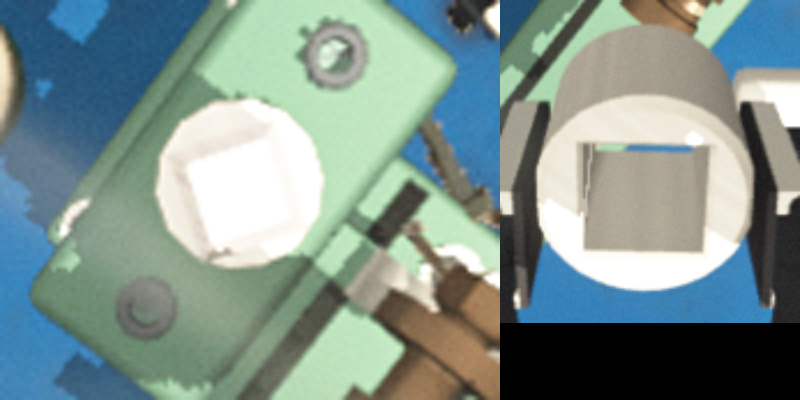

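Run:
```python
from h import *
d=dict(np.load("w2.npz"));s=dict(position=d["p"],ee_rot=d["q"]);C=cloud(d,s);Z=C[...,2]
h=onplane(d,[(215+144.5/2.308-.3,205+191.5/2.308-.3)],.3365,s)[0];print("hub",h, "in tool",rot(s).inv().apply(h-s["position"]))
hole=onplane(d,[(215+x/2.308,205+y/2.308) for x,y in((78,142),(213,145),(205,252),(85,252))],.3365,s);print(hole.round(4),hole.mean(0))
e=np.diff(hole,axis=0);print(np.rad2deg(np.arctan2(e[:,1],e[:,0])))
g=cv2.cvtColor(d["image"],cv2.COLOR_BGR2GRAY)
for lo,hi in((.2185,.23),(.2195,.23),(.195,.214)):
    m=(Z>lo)&(Z<hi);m[:, :230]=0;m[:,330:]=0;m[150:]=0
    P=onplane(d,np.argwhere(m)[:,::-1],.222,s)[:,:2].astype(np.float32);print(lo,len(P),P.mean(0),cv2.minAreaRect(P))
for th in(235,245,250):
    b=(g>th).astype(np.uint8);b[:,:230]=0;b[:,330:]=0;b[150:]=0;b[:80]=0
    n,l,q,c=cv2.connectedComponentsWithStats(b);i=l[108,279]
    P=onplane(d,np.argwhere(l==i)[:,::-1],.222,s)[:,:2].astype(np.float32);print(th,len(P),P.mean(0),cv2.minAreaRect(P))
# tip corners by eye, z .222
k=onplane(d,[(220+x/4,70+y/4) for x,y in((190,155),(272,136),(292,222),(213,245))],.222,s)[:,:2]
e=np.diff(np.vstack([k,k[:1]]),axis=0);print(k.mean(0),np.linalg.norm(e,axis=1),np.rad2deg(np.arctan2(e[:,1],e[:,0])))
```

```text
hub [ 0.58678172 -0.12964544  0.3365    ] in tool [-0.02456707  0.00265705  0.00064415]
[[ 0.5721 -0.1287  0.3365]
 [ 0.591  -0.1154  0.3365]
 [ 0.6031 -0.1332  0.3365]
 [ 0.5858 -0.1462  0.3365]] [ 0.58799967 -0.13087751  0.3365    ]
[  35.12041623  -55.79972107 -143.39750497]
0.2185 616 [ 0.55033064 -0.07890411] ((0.5502190589904785, -0.07898066192865372), (0.017879005521535873, 0.017588522285223007), 53.70711135864258)
0.2195 535 [ 0.5504122  -0.07886783] ((0.550441324710846, -0.07871223986148834), (0.017311330884695053, 0.016493085771799088), 54.279170989990234)Traceback (most recent call last):
  File "<stdin>", line 9, in <module>
  File "h.py", line 13, in onplane
    T=cam2world(d,s);r=rays(d,uv)@T[:3,:3].T;o=T[:3,3]
                       ~~~~^^^^^^
  File "h.py", line 10, in rays
    n=cv2.undistortPoints(uv,np.array(d["mtx"],float),np.array([d["k1"],0,0,0.]))[:,0]
      ~~~~~~~~~~~~~~~~~~~^^^^^^^^^^^^^^^^^^^^^^^^^^^^^^^^^^^^^^^^^^^^^^^^^^^^^^^^
cv2.error: OpenCV(4.12.0) /io/opencv/modules/calib3d/src/undistort.dispatch.cpp:347: error: (-215:Assertion failed) CV_IS_MAT(_src) && CV_IS_MAT(_dst) && (_src->rows == 1 || _src->cols == 1) && (_dst->rows == 1 || _dst->cols == 1) && _src->cols + _src->rows - 1 == _dst->rows + _dst->cols - 1 && (CV_MAT_TYPE(_src->type) == CV_32FC2 || CV_MAT_TYPE(_src->type) == CV_64FC2) && (CV_MAT_TYPE(_dst->type) == CV_32FC2 || CV_MAT_TYPE(_dst->type) == CV_64FC2) in function 'cvUndistortPointsInternal'
```

```bash
python3 -c "
from h import *
plan([.5511,-.0799,.275],54.3,6)"
```

```text
deg/row 2.996806507606522 mm/row 12.33006541939976
[0.052, 0.089, 0.003] [-0.033, -0.001, -0.001]
[0.052, 0.088, 0.008] [-0.033, -0.001, -0.001]
[0.052, 0.088, 0.012] [-0.033, -0.001, -0.001]
[0.052, 0.087, 0.017] [-0.033, -0.001, -0.001]
[0.052, 0.086, 0.021] [-0.033, -0.001, -0.001]
[0.052, 0.085, 0.026] [-0.033, -0.001, -0.001]
```

Emit:
{"fn": "arm_command", "kwargs": {
  "series": [
    {"dp": [0.052,0.089,0.003],"angular": [-0.033,-0.001,-0.001],"gripper": 30},
    {"dp": [0.052,0.088,0.008],"angular": [-0.033,-0.001,-0.001],"gripper": 30},
    {"dp": [0.052,0.088,0.012],"angular": [-0.033,-0.001,-0.001],"gripper": 30},
    {"dp": [0.052,0.087,0.017],"angular": [-0.033,-0.001,-0.001],"gripper": 30},
    {"dp": [0.052,0.086,0.021],"angular": [-0.033,-0.001,-0.001],"gripper": 30},
    {"dp": [0.052,0.085,0.026],"angular": [-0.033,-0.001,-0.001],"gripper": 30},
    {"dp": [0,0,0],"angular": [0,0,0],"gripper": 30},
    {"dp": [0,0,0],"angular": [0,0,0],"gripper": 30}
  ]
}}

```text
clock: 8.25
position: [0.5441, -0.0902, 0.2757]
ee_rot: [0.63, -0.324, 0.63, 0.317]
contact_force: [-0.2, -0.1, -5.4]
width: 0.0383
```

Run:
```python
from h import *
st();plan([.5511,-.0799,.275],54.3,2)
```

```text
t 8.25 p [ 0.5441 -0.0902  0.2757] jaw 53.91 x [ 0.004 -0.009 -1.   ] F [-0.2 -0.1 -5.4] M [-0.06  0.04 -0.01] w 0.0383 q [-0.29  0.22  1.48 -0.01  1.44 -1.23]
deg/row 0.33979975564519793 mm/row 6.207620218756608
[0.003, 0.002, 0.052] [-0.002, -0.002, 0.003]
[0.003, 0.002, 0.052] [-0.002, -0.002, 0.003]
```

Emit:
{"fn": "arm_command", "kwargs": {
  "series": [
    {"dp": [0.003,0.002,0.04],"angular": [-0.002,-0.002,0.003],"gripper": 30},
    {"dp": [0.003,0.002,0.04],"angular": [-0.002,-0.002,0.003],"gripper": 30},
    {"dp": [0,0,0.02],"angular": [0,0,0],"gripper": 30},
    {"dp": [0,0,0],"angular": [0,0,0],"gripper": 30},
    {"dp": [0,0,0],"angular": [0,0,0],"gripper": 30},
    {"dp": [0,0,0],"angular": [0,0,0],"gripper": 30},
    {"dp": [0,0,0],"angular": [0,0,0],"gripper": 30},
    {"dp": [0,0,0],"angular": [0,0,0],"gripper": 30}
  ]
}}

```text
clock: 9.25
position: [0.5523, -0.0808, 0.2753]
ee_rot: [0.63, -0.322, 0.629, 0.322]
contact_force: [0.6, -0.6, -4.3]
width: 0.0382
```

Run:
```python
from h import *
s=st();plan([.5511,-.0799,.275],54.3,2)
d=get_image("wrist");e=get_image("side");f=get_image("scene")
cv2.imwrite("pics/c3.png",np.hstack([cv2.resize(d["image"][190:350,200:360],(400,400)),cv2.resize(e["image"][180:280,235:335],(400,400),interpolation=cv2.INTER_CUBIC)]))
```

```text
t 9.25 p [ 0.5523 -0.0808  0.2753] jaw 54.19 x [ 0.001  0.001 -1.   ] F [ 0.6 -0.6 -4.3] M [-0.06  0.13 -0.01] w 0.0382 q [-0.27  0.23  1.46  0.    1.45 -1.22]
deg/row 0.07376450219328838 mm/row 0.7526671819675755
[0.001, 0.006, 0.0] [-0.001, 0.001, -0.0]
[0.001, 0.006, 0.0] [-0.001, 0.001, -0.0]
```

View pics/c3.png

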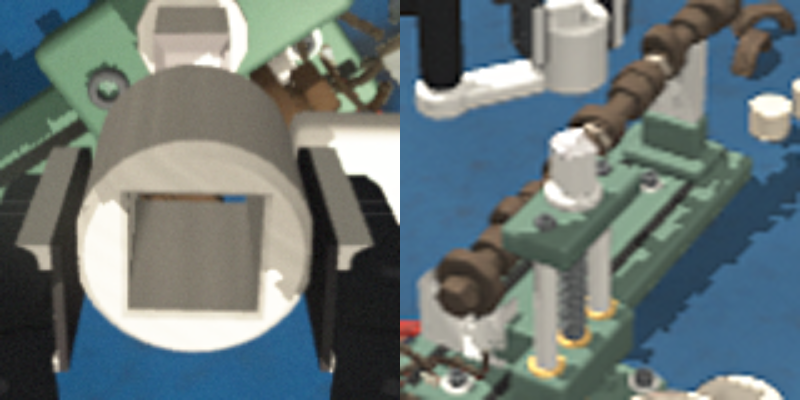

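Emit:
{"fn": "arm_command", "kwargs": {
  "series": [
    {"dp": [0,0.012,0],"angular": [-0.001,0,0],"gripper": 30},
    {"dp": [0.06,0,0],"angular": [0,0,0],"gripper": 30},
    {"dp": [0.06,0,0],"angular": [0,0,0],"gripper": 30},
    {"dp": [0.06,0,0],"angular": [0,0,0],"gripper": 30},
    {"dp": [0.06,0,0],"angular": [0,0,0],"gripper": 30},
    {"dp": [0.04,0,0],"angular": [0,0,0],"gripper": 30},
    {"dp": [0,0,0],"angular": [0,0,0],"gripper": 30},
    {"dp": [0,0,0],"angular": [0,0,0],"gripper": 30}
  ]
}}

```text
clock: 10.4
position: [0.5507, -0.0798, 0.2386]
ee_rot: [0.629, -0.322, 0.629, 0.323]
contact_force: [0.2, 0.5, -3.8]
width: 0.0381
```

Run:
```python
from h import *
s=st();plan([.5511,-.0799,.205],54.3,7)
```

```text
t 10.4 p [ 0.5507 -0.0798  0.2386] jaw 54.28 x [-0.     0.002 -1.   ] F [ 0.2  0.5 -3.8] M [-0.1   0.03 -0.03] w 0.0381 q [-0.27  0.24  1.53  0.    1.37 -1.22]
deg/row 0.016237381672094476 mm/row 4.79725956285116
[0.04, -0.001, 0.0] [-0.0, 0.0, -0.0]
[0.04, -0.001, 0.0] [-0.0, 0.0, -0.0]
[0.04, -0.001, 0.0] [-0.0, 0.0, -0.0]
[0.04, -0.001, 0.0] [-0.0, 0.0, -0.0]
[0.04, -0.001, 0.0] [-0.0, 0.0, -0.0]
[0.04, -0.0, 0.0] [-0.0, 0.0, -0.0]
[0.04, -0.0, 0.0] [-0.0, 0.0, -0.0]
```

Emit:
{"fn": "arm_command", "kwargs": {
  "series": [
    {"dp": [0.03,0,0],"angular": [0,0,0],"gripper": 30},
    {"dp": [0.03,0,0],"angular": [0,0,0],"gripper": 30},
    {"dp": [0.03,0,0],"angular": [0,0,0],"gripper": 30},
    {"dp": [0.03,0,0],"angular": [0,0,0],"gripper": 30},
    {"dp": [0.03,0,0],"angular": [0,0,0],"gripper": 30},
    {"dp": [0,0,0],"angular": [0,0,0],"gripper": 30},
    {"dp": [0,0,0],"angular": [0,0,0],"gripper": 30},
    {"dp": [0,0,0],"angular": [0,0,0],"gripper": 30}
  ]
}}

```text
clock: 11.4
position: [0.551, -0.0798, 0.2198]
ee_rot: [0.63, -0.322, 0.629, 0.323]
contact_force: [-0.9, -0.5, -4.5]
width: 0.0381
```

Run:
```python
from h import *
s=st()
```

```text
t 11.4 p [ 0.551  -0.0798  0.2198] jaw 54.28 x [ 0.001  0.002 -1.   ] F [-0.9 -0.5 -4.5] M [-0.12  0.09 -0.  ] w 0.0381 q [-0.27  0.26  1.56  0.    1.32 -1.22]
```

Emit:
{"fn": "arm_command", "kwargs": {
  "series": [
    {"dp": [0.03,0,0],"angular": [0,0,0],"gripper": 30},
    {"dp": [0.03,0,0],"angular": [0,0,0],"gripper": 30},
    {"dp": [0.03,0,0],"angular": [0,0,0],"gripper": 30},
    {"dp": [0.03,0,0],"angular": [0,0,0],"gripper": 30},
    {"dp": [0.015,0,0],"angular": [0,0,0],"gripper": 30},
    {"dp": [0.01,0,0],"angular": [0,0,0],"gripper": 30},
    {"dp": [0,0,0],"angular": [0,0,0],"gripper": 30},
    {"dp": [0,0,0],"angular": [0,0,0],"gripper": 30}
  ]
}}

```text
clock: 12.4
position: [0.551, -0.0797, 0.2031]
ee_rot: [0.63, -0.323, 0.628, 0.323]
contact_force: [-1.3, 0.2, -2.7]
width: 0.0381
```

Run:
```python
from h import *
s=st()
```

```text
t 12.4 p [ 0.551  -0.0797  0.2031] jaw 54.29 x [ 0.002  0.001 -1.   ] F [-1.3  0.2 -2.7] M [-0.05  0.24 -0.04] w 0.0381 q [-0.27  0.26  1.59  0.    1.28 -1.22]
```

Emit:
{"fn": "arm_command", "kwargs": {
  "series": [
    {"dp": [0.015,0,0],"angular": [0,0,0],"gripper": 30},
    {"dp": [0.01,0,0],"angular": [0,0,0],"gripper": 30},
    {"dp": [0,0,0],"angular": [0,0,0],"gripper": 60},
    {"dp": [0,0,0],"angular": [0,0,0],"gripper": 60},
    {"dp": [0,0,0],"angular": [0,0,0],"gripper": 60},
    {"dp": [-0.08,0,0],"angular": [0,0,0],"gripper": 60},
    {"dp": [-0.2,0,0],"angular": [0,0,0],"gripper": 60},
    {"dp": [-0.2,0,0],"angular": [0,0,0],"gripper": 60}
  ]
}}

```text
clock: 13.4
position: [0.5519, -0.08, 0.2617]
ee_rot: [0.631, -0.323, 0.628, 0.322]
contact_force: [-0.4, 0.5, 0.4]
width: 0.06
```

Run:
```python
from h import *
s=st()
```

```text
t 13.4 p [ 0.5519 -0.08    0.2617] jaw 54.28 x [ 0.005  0.001 -1.   ] F [-0.4  0.5  0.4] M [ 0.   -0.02  0.01] w 0.06 q [-0.27  0.23  1.49  0.    1.41 -1.22]
```

Emit:
{"fn": "arm_command", "kwargs": {
  "series": [
    {"dp": [-0.2,0,0],"angular": [0,0,0],"gripper": 60},
    {"dp": [-0.2,0,0],"angular": [0,0,0],"gripper": 50},
    {"dp": [-0.1,0,0],"angular": [0,0,0],"gripper": 50},
    {"dp": [0,0,0],"angular": [0,0,0],"gripper": 50},
    {"dp": [0,0,0],"angular": [0,0,0],"gripper": 50},
    {"dp": [0,0,0],"angular": [0,0,0],"gripper": 50},
    {"dp": [0,0,0],"angular": [0,0,0],"gripper": 50},
    {"dp": [0,0,0],"angular": [0,0,0],"gripper": 50}
  ]
}}

```text
clock: 14.4
position: [0.5517, -0.08, 0.3244]
ee_rot: [0.631, -0.323, 0.627, 0.322]
contact_force: [-0.2, -0.8, 0.4]
width: 0.0499
```

Run:
```python
from h import *
s=st();d=get_image("wrist");e=get_image("side");f=get_image("scene")
np.savez("w3.npz",**d,p=s["position"],q=s["ee_rot"])
cv2.imwrite("pics/c4.png",np.hstack([d["image"][:400,80:480],cv2.resize(e["image"][180:280,235:335],(400,400),interpolation=cv2.INTER_CUBIC)]))
C=cloud(d,s);Z=C[...,2]
for lo,hi in((.19,.206),(.216,.224),(.2245,.236),(.255,.275)):
    m=(Z>lo)&(Z<hi)&(np.hypot(C[...,0]-.55,C[...,1]+.079)<.1);P=C[m]
    if len(P)>5: print(lo,len(P),np.median(P,0),cv2.minEnclosingCircle(P[:,:2].astype(np.float32)))
```

```text
t 14.4 p [ 0.5517 -0.08    0.3244] jaw 54.27 x [ 0.006  0.001 -1.   ] F [-0.2 -0.8  0.4] M [ 0.03 -0.04  0.02] w 0.0499 q [-0.27  0.21  1.37  0.    1.56 -1.22]
0.19 1801 [ 0.57615071 -0.04352744  0.19863311] ((0.5672550797462463, -0.0491473414003849), 0.05332665890455246)
0.216 840 [ 0.5518193  -0.0774373   0.22080668] ((0.5642601251602173, -0.05007428303360939), 0.05036693811416626)
0.2245 1506 [ 0.55486492 -0.07418313  0.22759509] ((0.5667226314544678, -0.051414087414741516), 0.0507371723651886)
0.255 901 [ 0.59280983 -0.01817576  0.26269375] ((0.5955312252044678, -0.01786631904542446), 0.011521043255925179)
```

View pics/c4.png

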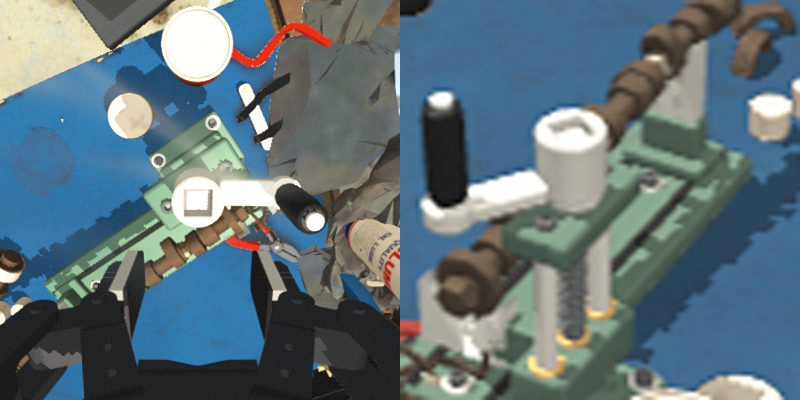

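Hub top reads 0.2276 (0.228 when seated), so the crank is fully down. The handle is near (0.594,-0.018), at 54°. Next I'll measure the camshaft's crest profile and plan the move to the handle.

```bash
cat >> h.py <<'E'
O=np.array([.6218,-.2702,0]);RS=R.from_euler("z",-1.06,degrees=True).as_matrix()
def crest(d,s=None,show=True):
    S=(cloud(d,s)-O)@RS;S=S[np.isfinite(S).all(-1)]
    yk=S[(abs(S[:,0]+.075)<.02)&(abs(abs(S[:,1]-.19)-.035)<.012)&(abs(S[:,2]-.181)<.012)]
    out=[]
    for y in np.arange(-.2,.26,.01):
        q=S[(abs(S[:,1]-y)<.005)&(abs(S[:,0])<.03)&(S[:,2]>.06)&(S[:,2]<.17)]
        if len(q)>8: out.append((round(y,3),len(q),round(float(np.percentile(q[:,2],95)),4),round(float(q[q[:,2]>np.percentile(q[:,2],90),0].mean()),3)))
    if len(yk): print("yoke z",np.median(yk[:,2]).round(4),len(yk))
    for o in out: print(*o)
E
python3 - <<'E'
from h import *
for n in("w2","w1"):
    d=dict(np.load(n+".npz"));s=dict(position=d["p"],ee_rot=d["q"]);print(n);crest(d,s)
d=dict(np.load("scene0.npz"));print("scene");crest(d)
d=dict(np.load("side0.npz"));print("side");crest(d)
plan([.5942,-.0182,.29],54.3,4)
E
```

```text
w2
yoke z 0.1805 2800
-0.2 77 0.1486 -0.003
-0.19 122 0.149 -0.002
-0.18 233 0.1473 -0.001
-0.17 75 0.1394 -0.001
-0.16 39 0.1424 -0.001
-0.15 98 0.1419 -0.0
-0.14 122 0.1408 -0.001
-0.13 30 0.1414 -0.006
-0.12 50 0.142 -0.008
0.1 59 0.1082 -0.011
0.11 279 0.111 -0.001
0.12 201 0.1089 -0.0
0.13 142 0.1189 -0.001
0.14 256 0.1184 0.0
0.15 252 0.1164 -0.001
0.16 245 0.106 -0.001
0.17 165 0.102 0.0
0.18 259 0.1072 -0.001
0.19 495 0.1104 -0.001
0.2 279 0.0986 -0.001
0.21 73 0.0982 -0.001
w1
yoke z 0.1799 1947
-0.1 70 0.131 -0.011
-0.09 595 0.1303 -0.004
-0.08 1058 0.1277 -0.002
-0.07 225 0.1399 -0.004
-0.06 414 0.1392 -0.005
-0.05 266 0.1275 -0.002
-0.04 31 0.1217 -0.009
0.0 10 0.118 -0.001
0.01 239 0.1183 -0.001
0.02 473 0.1219 -0.001
0.03 390 0.1207 -0.001
0.04 343 0.1152 -0.002
0.05 527 0.1181 -0.002
0.06 420 0.1171 -0.001
0.07 425 0.1164 -0.002
0.08 303 0.1155 -0.002
0.09 268 0.1088 -0.001
0.1 561 0.1114 -0.001
0.11 535 0.1113 -0.001
0.12 264 0.1079 -0.001
0.13 599 0.1178 -0.002
0.14 501 0.1184 -0.001
0.15 364 0.1143 -0.005
0.16 411 0.1059 -0.001
0.17 209 0.1027 -0.0
0.18 614 0.0976 -
[... 1218 characters left out ...]
41 0.123 -0.011
-0.07 18 0.1407 0.003
-0.06 59 0.1401 0.002
-0.05 31 0.1382 0.003
-0.04 18 0.1284 0.0
-0.03 35 0.1263 -0.003
-0.02 22 0.1254 0.0
-0.01 53 0.1263 -0.0
0.0 21 0.1208 -0.005
0.01 9 0.119 0.002
0.02 29 0.1206 -0.002
0.03 59 0.1214 -0.003
0.04 14 0.116 -0.0
0.05 12 0.1181 -0.006
0.11 13 0.1115 0.001
0.14 21 0.1187 -0.001
0.15 18 0.1171 0.003
0.16 42 0.1061 0.002
0.17 27 0.1045 -0.001
0.18 17 0.1077 0.0
0.19 169 0.1084 0.0
0.2 105 0.0989 0.0
0.21 51 0.097 -0.001
deg/row 0.08853275107330189 mm/row 20.6616702060691
[0.073, 0.004, 0.156] [-0.0, 0.001, 0.001]
[0.073, 0.004, 0.156] [-0.0, 0.001, 0.001]
[0.073, 0.004, 0.156] [-0.0, 0.001, 0.001]
[0.072, 0.004, 0.156] [-0.0, 0.001, 0.001]
```

Emit:
{"fn": "arm_command", "kwargs": {
  "series": [
    {"dp": [0.04,0.004,0.156],"angular": [0,0.001,0.001],"gripper": 50},
    {"dp": [0.04,0.004,0.156],"angular": [0,0.001,0.001],"gripper": 50},
    {"dp": [0.06,0.004,0.156],"angular": [0,0.001,0.001],"gripper": 50},
    {"dp": [0.06,0.004,0.156],"angular": [0,0.001,0.001],"gripper": 50},
    {"dp": [0,0,0],"angular": [0,0,0],"gripper": 50},
    {"dp": [0,0,0],"angular": [0,0,0],"gripper": 50},
    {"dp": [0,0,0],"angular": [0,0,0],"gripper": 50},
    {"dp": [0,0,0],"angular": [0,0,0],"gripper": 50}
  ]
}}

```text
clock: 15.55
position: [0.5973, -0.0128, 0.2985]
ee_rot: [0.628, -0.323, 0.63, 0.323]
contact_force: [0.2, 0.3, -0.3]
width: 0.0501
```

Run:
```python
from h import *
s=st();plan([.5942,-.0182,.228],54.3,5)
```

```text
t 15.55 p [ 0.5973 -0.0128  0.2985] jaw 54.35 x [-0.004 -0.001 -1.   ] F [ 0.2  0.3 -0.3] M [-0.09 -0.01  0.04] w 0.0501 q [-0.14  0.28  1.33 -0.    1.53 -1.09]
deg/row 0.04702258624855515 mm/row 14.163170474417708
[0.118, -0.001, -0.01] [0.0, -0.0, -0.0]
[0.118, -0.001, -0.01] [0.0, -0.0, -0.0]
[0.118, -0.001, -0.01] [0.0, -0.0, -0.0]
[0.118, -0.001, -0.01] [0.0, -0.0, -0.0]
[0.118, -0.001, -0.01] [0.0, -0.0, -0.0]
```

Emit:
{"fn": "arm_command", "kwargs": {
  "series": [
    {"dp": [0,0,-0.05],"angular": [0,0,0],"gripper": 50},
    {"dp": [0.118,0,0],"angular": [0,0,0],"gripper": 50},
    {"dp": [0.118,0,0],"angular": [0,0,0],"gripper": 50},
    {"dp": [0.118,0,0],"angular": [0,0,0],"gripper": 50},
    {"dp": [0.118,0,0],"angular": [0,0,0],"gripper": 50},
    {"dp": [0.1,0,0],"angular": [0,0,0],"gripper": 50},
    {"dp": [0,0,0],"angular": [0,0,0],"gripper": 50},
    {"dp": [0,0,0],"angular": [0,0,0],"gripper": 50}
  ],
  "grip_force": 30
}}

```text
clock: 16.55
position: [0.5922, -0.0189, 0.224]
ee_rot: [0.627, -0.322, 0.631, 0.323]
contact_force: [0.5, -0.1, 0.6]
width: 0.0499
```

Run:
```python
from h import *
s=st()
```

```text
t 16.55 p [ 0.5922 -0.0189  0.224 ] jaw 54.26 x [-0.006 -0.001 -1.   ] F [ 0.5 -0.1  0.6] M [ 0.01  0.04 -0.02] w 0.0499 q [-0.15  0.31  1.47 -0.    1.36 -1.1 ]
```

Emit:
{"fn": "arm_command", "kwargs": {
  "series": [
    {"dp": [0,0,0.013],"angular": [0,0,0],"gripper": 50},
    {"dp": [0,0,0],"angular": [0,0,0],"gripper": 40},
    {"dp": [0,0,0],"angular": [0,0,0],"gripper": 15},
    {"dp": [0,0,0],"angular": [0,0,0],"gripper": 15},
    {"dp": [0,0,0],"angular": [0,0,0],"gripper": 15},
    {"dp": [0,0,0],"angular": [0,0,0],"gripper": 15},
    {"dp": [0,0,0],"angular": [0,0,0],"gripper": 15},
    {"dp": [0,0,0],"angular": [0,0,0],"gripper": 15}
  ],
  "grip_force": 40
}}

```text
clock: 17.55
position: [0.594, -0.0178, 0.2262]
ee_rot: [0.628, -0.323, 0.63, 0.322]
contact_force: [-0.5, 0.0, 0.7]
width: 0.0228
```

```bash
cat >> h.py <<'E'
SC=np.array([.5503,-.0788])
def wind(total_deg,step,n=8,rad=.075,dly=0):
    """rows carrying the handle clockwise, tool orientation kept; radial slip trimmed"""
    s=st();r=rot(s);p=np.array(s["position"])[:2];v=p-SC;a=np.arctan2(v[1],v[0]);print("ang",np.rad2deg(a).round(2),"r",np.linalg.norm(v).round(4))
    cur=p
    for i in range(1,n+1):
        b=a-np.deg2rad(min(i*step,total_deg));t=SC+rad*np.array([np.cos(b),np.sin(b)])
        print((r.inv().apply([*(t-cur),0])/.12).round(3)[1:],np.rad2deg(b).round(1));cur=t
E
python3 - <<'E'
from h import *
wind(400,15)
E
```

```text
t 17.55 p [ 0.594  -0.0178  0.2262] jaw 54.27 x [-0.003 -0.002 -1.   ] F [-0.5  0.   0.7] M [-0.1   0.15 -0.03] w 0.0228 q [-0.15  0.31  1.47 -0.    1.37 -1.09]
ang 54.37 r 0.075
[-0.162 -0.021] 39.4
[-0.151 -0.062] 24.4
[-0.13  -0.099] 9.4
[-0.1   -0.129] -5.6
[-0.063 -0.151] -20.6
[-0.022 -0.162] -35.6
[ 0.021 -0.162] -50.6
[ 0.062 -0.151] -65.6
```

Emit:
{"fn": "arm_command", "kwargs": {
  "series": [
    {"dp": [0,-0.162,-0.021],"angular": [0,0,0],"gripper": 15},
    {"dp": [0,-0.151,-0.062],"angular": [0,0,0],"gripper": 15},
    {"dp": [0,-0.13,-0.099],"angular": [0,0,0],"gripper": 15},
    {"dp": [0,-0.1,-0.129],"angular": [0,0,0],"gripper": 15},
    {"dp": [0,0,0],"angular": [0,0,0],"gripper": 15},
    {"dp": [0,0,0],"angular": [0,0,0],"gripper": 15},
    {"dp": [0,0,0],"angular": [0,0,0],"gripper": 15},
    {"dp": [0,0,0],"angular": [0,0,0],"gripper": 15}
  ]
}}

```text
clock: 18.55
position: [0.623, -0.0921, 0.2255]
ee_rot: [0.626, -0.319, 0.633, 0.325]
contact_force: [-3.3, 0.4, 2.4]
width: 0.0228
```

Run:
```python
from h import *
wind(400,20)
```

```text
t 18.55 p [ 0.623  -0.0921  0.2255] jaw 54.16 x [-0.013  0.002 -1.   ] F [-3.3  0.4  2.4] M [ 0.2   0.8  -0.01] w 0.0228 q [-0.26  0.37  1.38 -0.    1.41 -1.2 ]
ang -10.38 r 0.0739
[-0.066 -0.205] -30.4
[ 0.017 -0.216] -50.4
[ 0.09  -0.197] -70.4
[ 0.152 -0.155] -90.4
[ 0.196 -0.093] -110.4
[ 0.216 -0.021] -130.4
[0.21  0.054] -150.4
[0.179 0.123] -170.4
```

Emit:
{"fn": "arm_command", "kwargs": {
  "series": [
    {"dp": [0,-0.066,-0.205],"angular": [0,0,0],"gripper": 15},
    {"dp": [0,0.017,-0.216],"angular": [0,0,0],"gripper": 15},
    {"dp": [0,0.09,-0.197],"angular": [0,0,0],"gripper": 15},
    {"dp": [0,0.152,-0.155],"angular": [0,0,0],"gripper": 15},
    {"dp": [0,0.196,-0.093],"angular": [0,0,0],"gripper": 15},
    {"dp": [0,0.216,-0.021],"angular": [0,0,0],"gripper": 15},
    {"dp": [0,0,0],"angular": [0,0,0],"gripper": 15},
    {"dp": [0,0,0],"angular": [0,0,0],"gripper": 15}
  ]
}}

```text
clock: 19.55
position: [0.5146, -0.1449, 0.228]
ee_rot: [0.633, -0.334, 0.624, 0.314]
contact_force: [-0.3, -1.0, -0.8]
width: 0.0231
```

Run:
```python
from h import *
wind(400,20)
plan(get_state()["position"],54.3,4)
```

```text
t 19.55 p [ 0.5146 -0.1449  0.228 ] jaw 54.47 x [ 0.024 -0.02  -1.   ] F [-0.3 -1.  -0.8] M [-0.05  0.04 -0.01] w 0.0231 q [-0.4   0.2   1.62 -0.01  1.29 -1.35]
ang -118.37 r 0.0751
[0.217 0.012] -138.4
[0.2   0.084] -158.4
[0.159 0.148] -178.4
[0.099 0.193] -198.4
[0.027 0.215] -218.4
[-0.048  0.212] -238.4
[-0.118  0.182] -258.4
[-0.173  0.131] -278.4
deg/row 0.4439941424628849 mm/row 0.0
[0.0, 0.0, 0.0] [0.0, -0.0, 0.005]
[0.0, 0.0, 0.0] [0.0, -0.0, 0.005]
[0.0, 0.0, 0.0] [0.0, -0.0, 0.005]
[0.0, 0.0, 0.0] [0.0, -0.0, 0.005]
```

Emit:
{"fn": "arm_command", "kwargs": {
  "series": [
    {"dp": [0,0.217,0.012],"angular": [0,0,0.005],"gripper": 15},
    {"dp": [0,0.2,0.084],"angular": [0,0,0.005],"gripper": 15},
    {"dp": [0,0.159,0.148],"angular": [0,0,0.003],"gripper": 15},
    {"dp": [0,0.099,0.193],"angular": [0,0,0],"gripper": 15},
    {"dp": [0,0.027,0.215],"angular": [0,0,0],"gripper": 15},
    {"dp": [0,-0.048,0.212],"angular": [0,0,0],"gripper": 15},
    {"dp": [0,-0.118,0.182],"angular": [0,0,0],"gripper": 15},
    {"dp": [0,0,0],"angular": [0,0,0],"gripper": 15}
  ]
}}

```text
clock: 20.55
position: [0.5275, -0.0063, 0.2261]
ee_rot: [0.62, -0.329, 0.636, 0.321]
contact_force: [0.2, -0.7, -1.6]
width: 0.023
```

Run:
```python
from h import *
wind(400,22)
```

```text
t 20.55 p [ 0.5275 -0.0063  0.2261] jaw 54.7 x [-0.016 -0.021 -1.   ] F [ 0.2 -0.7 -1.6] M [-0.3  -0.22 -0.03] w 0.023 q [-0.13  0.22  1.6  -0.02  1.34 -1.08]
ang 107.43 r 0.076
[-0.185  0.153] 85.4
[-0.225  0.081] 63.4
[-0.238 -0.009] 41.4
[-0.217 -0.098] 19.4
[-0.165 -0.172] -2.6
[-0.088 -0.221] -24.6
[ 0.001 -0.238] -46.6
[ 0.09  -0.221] -68.6
```

Emit:
{"fn": "arm_command", "kwargs": {
  "series": [
    {"dp": [0,-0.185,0.153],"angular": [0,-0.003,0],"gripper": 15},
    {"dp": [0,-0.225,0.081],"angular": [0,-0.003,0],"gripper": 15},
    {"dp": [0,-0.238,-0.009],"angular": [0,0,0],"gripper": 15},
    {"dp": [0,-0.217,-0.098],"angular": [0,0,0],"gripper": 15},
    {"dp": [0,-0.165,-0.172],"angular": [0,0,0],"gripper": 15},
    {"dp": [0,-0.088,-0.221],"angular": [0,0,0],"gripper": 15},
    {"dp": [0,0.001,-0.238],"angular": [0,0,0],"gripper": 15},
    {"dp": [0,0,0],"angular": [0,0,0],"gripper": 15}
  ]
}}

```text
clock: 21.55
position: [0.602, -0.133, 0.2259]
ee_rot: [0.621, -0.325, 0.634, 0.327]
contact_force: [-1.0, 0.8, 2.2]
width: 0.0227
```

Run:
```python
from h import *
wind(400,22)
plan(get_state()["position"],54.3,4)
```

```text
t 21.55 p [ 0.602  -0.133   0.2259] jaw 54.9 x [-0.019 -0.005 -1.   ] F [-1.   0.8  2.2] M [ 0.23  0.26 -0.01] w 0.0227 q [-0.32  0.35  1.41 -0.01  1.4  -1.28]
ang -46.36 r 0.0749
[ 0.09  -0.221] -68.4
[ 0.166 -0.171] -90.4
[ 0.218 -0.096] -112.4
[ 0.238 -0.007] -134.4
[0.224 0.083] -156.4
[0.177 0.16 ] -178.4
[0.104 0.215] -200.4
[0.016 0.238] -222.4
deg/row 0.3144718267607376 mm/row 0.0
[0.0, 0.0, 0.0] [0.002, -0.002, -0.002]
[0.0, 0.0, 0.0] [0.002, -0.002, -0.002]
[0.0, 0.0, 0.0] [0.002, -0.002, -0.002]
[0.0, 0.0, 0.0] [0.002, -0.002, -0.002]
```

Turned so far: 461°.

Emit:
{"fn": "arm_command", "kwargs": {
  "series": [
    {"dp": [0,0.09,-0.221],"angular": [0.002,-0.002,-0.002],"gripper": 15},
    {"dp": [0,0.166,-0.171],"angular": [0.002,-0.002,-0.002],"gripper": 15},
    {"dp": [0,0.218,-0.096],"angular": [0.002,-0.002,0],"gripper": 15},
    {"dp": [0,0.238,-0.007],"angular": [0,0,0],"gripper": 15},
    {"dp": [0,0.224,0.083],"angular": [0,0,0],"gripper": 15},
    {"dp": [0,0.177,0.16],"angular": [0,0,0],"gripper": 15},
    {"dp": [0,0.104,0.215],"angular": [0,0,0],"gripper": 15},
    {"dp": [0,0,0],"angular": [0,0,0],"gripper": 15}
  ]
}}

```text
clock: 22.55
position: [0.4756, -0.0634, 0.2277]
ee_rot: [0.619, -0.333, 0.638, 0.314]
contact_force: [2.5, -0.6, -0.9]
width: 0.0233
```

Run:
```python
from h import *
wind(400,22)
plan(get_state()["position"],54.3,4)
```

```text
t 22.55 p [ 0.4756 -0.0634  0.2277] jaw 54.46 x [-0.011 -0.036 -0.999] F [ 2.5 -0.6 -0.9] M [ 0.11 -0.46  0.01] w 0.0233 q [-0.25  0.14  1.7  -0.04  1.31 -1.19]
ang 168.35 r 0.0762
[0.044 0.236] 146.4
[-0.038  0.235] 124.4
[-0.123  0.204] 102.4
[-0.191  0.143] 80.4
[-0.231  0.061] 58.4
[-0.237 -0.029] 36.4
[-0.208 -0.116] 14.4
[-0.15  -0.186] -7.6
deg/row 0.5424304104398667 mm/row 0.0
[0.0, 0.0, 0.0] [0.0, -0.006, 0.002]
[0.0, 0.0, 0.0] [0.0, -0.006, 0.002]
[0.0, 0.0, 0.0] [0.0, -0.006, 0.002]
[0.0, 0.0, 0.0] [0.0, -0.006, 0.002]
```

Emit:
{"fn": "arm_command", "kwargs": {
  "series": [
    {"dp": [0,0.044,0.236],"angular": [0,-0.006,0.002],"gripper": 15},
    {"dp": [0,-0.038,0.235],"angular": [0,-0.006,0.002],"gripper": 15},
    {"dp": [0,-0.123,0.204],"angular": [0,-0.006,0.002],"gripper": 15},
    {"dp": [0,-0.191,0.143],"angular": [0,-0.006,0.002],"gripper": 15},
    {"dp": [0,-0.231,0.061],"angular": [0,0,0],"gripper": 15},
    {"dp": [0,-0.237,-0.029],"angular": [0,0,0],"gripper": 15},
    {"dp": [0,-0.208,-0.116],"angular": [0,0,0],"gripper": 15},
    {"dp": [0,0,0],"angular": [0,0,0],"gripper": 15}
  ]
}}

```text
clock: 23.55
position: [0.6228, -0.0613, 0.2252]
ee_rot: [0.622, -0.326, 0.633, 0.325]
contact_force: [-1.2, -0.8, 3.9]
width: 0.0229
```

Run:
```python
from h import *
wind(400,18)
plan(get_state()["position"],54.3,4)
```

```text
t 23.55 p [ 0.6228 -0.0613  0.2252] jaw 54.84 x [-0.013 -0.009 -1.   ] F [-1.2 -0.8  3.9] M [-0.18  0.5   0.01] w 0.0229 q [-0.2   0.36  1.39 -0.01  1.4  -1.16]
ang 13.55 r 0.0746
[-0.127 -0.148] -4.5
[-0.072 -0.182] -22.5
[-0.013 -0.195] -40.5
[ 0.048 -0.189] -58.5
[ 0.104 -0.165] -76.5
[ 0.15  -0.125] -94.5
[ 0.182 -0.072] -112.5
[ 0.195 -0.013] -130.5
deg/row 0.2612729622126887 mm/row 0.0
[0.0, 0.0, 0.0] [0.001, -0.002, -0.001]
[0.0, 0.0, 0.0] [0.001, -0.002, -0.001]
[0.0, 0.0, 0.0] [0.001, -0.002, -0.001]
[0.0, 0.0, 0.0] [0.001, -0.002, -0.001]
```

Emit:
{"fn": "arm_command", "kwargs": {
  "series": [
    {"dp": [0,-0.127,-0.148],"angular": [0.001,-0.002,-0.001],"gripper": 15},
    {"dp": [0,-0.072,-0.182],"angular": [0.001,-0.002,-0.001],"gripper": 15},
    {"dp": [0,-0.013,-0.195],"angular": [0.001,-0.002,-0.001],"gripper": 15},
    {"dp": [0,0.048,-0.189],"angular": [0,0,0],"gripper": 15},
    {"dp": [0,0.104,-0.165],"angular": [0,0,0],"gripper": 15},
    {"dp": [0,0,0],"angular": [0,0,0],"gripper": 15},
    {"dp": [0,0,0],"angular": [0,0,0],"gripper": 15},
    {"dp": [0,0,0],"angular": [0,0,0],"gripper": 15}
  ]
}}

```text
clock: 24.55
position: [0.5725, -0.1494, 0.2267]
ee_rot: [0.631, -0.327, 0.625, 0.323]
contact_force: [0.1, -0.9, 0.8]
width: 0.0233
```

Run:
```python
from h import *
wind(400,12)
s=get_state()
for n in("wrist","side","scene"):
    d=get_image(n);np.savez(n+"5.npz",**d,p=s["position"],q=s["ee_rot"]);print(n);crest(d,s)
```

```text
t 24.55 p [ 0.5725 -0.1494  0.2267] jaw 54.75 x [ 0.011 -0.001 -1.   ] F [ 0.1 -0.9  0.8] M [-0.13 -0.03 -0.02] w 0.0233 q [-0.38  0.3   1.49  0.    1.35 -1.33]
ang -72.58 r 0.074
[ 0.083 -0.1  ] -84.6
[ 0.107 -0.074] -96.6
[ 0.121 -0.05 ] -108.6
[ 0.128 -0.024] -120.6
[0.131 0.003] -132.6
[0.127 0.03 ] -144.6
[0.118 0.056] -156.6
[0.104 0.079] -168.6
wrist
yoke z 0.1804 3537
-0.06 123 0.1419 -0.004
-0.05 29 0.1297 -0.005
0.11 9 0.1303 -0.004
0.12 124 0.1263 -0.006
0.13 311 0.1404 -0.001
0.14 522 0.1404 -0.001
0.15 426 0.1308 -0.0
0.16 449 0.1302 -0.001
0.17 299 0.125 -0.0
0.18 684 0.1365 -0.002
0.19 560 0.1377 -0.001
0.2 422 0.1272 -0.001
0.21 120 0.127 -0.001
side
yoke z 0.1795 201
-0.2 14 0.1359 -0.001
-0.19 25 0.138 -0.004
-0.18 50 0.1361 0.001
-0.17 9 0.1321 0.002
-0.16 9 0.1346 0.0
-0.15 34 0.1351 -0.002
-0.14 11 0.1339 -0.002
-0.13 10 0.1372 -0.008
-0.12 40 0.1373 -0.009
-0.11 30 0.1358 -0.007
-0.1 26 0.1352 -0.0
-0.09 45 0.134 0.002
-0.08 150 0.1196 -0.014
-0.07 32 0.1414 0.003
-0.06 60 0.1423 0.001
-0.05 18 0.1323 -0.003
-0.04 16 0.1323 -0.003
-0.03 29 0.1334 -0.005
-0.02 21
[... 450 characters left out ...]
-0.13 69 0.1393 -0.016
-0.12 36 0.1398 -0.011
-0.11 36 0.1364 -0.003
-0.1 50 0.1365 -0.001
-0.09 149 0.1288 -0.002
-0.08 63 0.1343 -0.005
-0.07 76 0.1451 0.001
-0.06 26 0.1428 0.001
-0.05 28 0.1312 -0.003
-0.04 56 0.1351 -0.004
-0.03 33 0.1347 0.001
-0.02 43 0.1341 -0.003
-0.01 24 0.1342 0.001
0.0 23 0.1301 -0.001
0.01 52 0.1315 -0.0
0.02 49 0.1354 -0.002
0.03 22 0.134 -0.002
0.04 54 0.1315 -0.003
0.05 48 0.1342 -0.004
0.06 33 0.1353 -0.0
0.07 34 0.133 -0.003
0.08 16 0.1303 0.001
0.09 22 0.1279 -0.003
0.1 67 0.1325 -0.002
0.11 37 0.1325 -0.006
0.12 17 0.1297 -0.006
0.13 60 0.1408 -0.0
0.14 30 0.1424 -0.007
0.15 22 0.1316 -0.006
0.16 13 0.1314 0.002
0.18 105 0.1147 -0.001
0.19 14 0.1152 0.025
```

Emit:
{"fn": "arm_command", "kwargs": {
  "series": [
    {"dp": [0,0.083,-0.1],"angular": [0,0,0.003],"gripper": 15},
    {"dp": [0,0.107,-0.074],"angular": [0,0,0.003],"gripper": 15},
    {"dp": [0,0.121,-0.05],"angular": [0,0,0],"gripper": 15},
    {"dp": [0,0.128,-0.024],"angular": [0,0,0],"gripper": 15},
    {"dp": [0,0.131,0.003],"angular": [0,0,0],"gripper": 15},
    {"dp": [0,0.127,0.03],"angular": [0,0,0],"gripper": 15},
    {"dp": [0,0,0],"angular": [0,0,0],"gripper": 15},
    {"dp": [0,0,0],"angular": [0,0,0],"gripper": 15}
  ]
}}

```text
clock: 25.7
position: [0.4844, -0.118, 0.2265]
ee_rot: [0.631, -0.324, 0.624, 0.327]
contact_force: [1.5, -0.1, 1.2]
width: 0.0234
```

Run:
```python
from h import *
from scipy.optimize import least_squares
s=st();v=np.array(s["position"])[:2]-SC;print("ang",np.rad2deg(np.arctan2(v[1],v[0])),np.hypot(*v))
def fit(S,y0,y1,r):
    q=S[(S[:,1]>y0)&(S[:,1]<y1)&(abs(S[:,0])<r*.8)&(S[:,2]>.07)&(S[:,2]<.17)]
    if len(q)<20: return None
    f=lambda p:np.hypot(q[:,0]-p[0],q[:,2]-p[1])-r
    o=least_squares(f,[0,.11],loss="soft_l1",f_scale=.001);return len(q),o.x.round(4),np.median(abs(o.fun)).round(4)
def rep(n,d,ss):
    S=(cloud(d,ss)-O)@RS;S=S[np.isfinite(S).all(-1)]
    yk=S[(abs(S[:,0]+.075)<.02)&(abs(abs(S[:,1]-.19)-.035)<.012)&(abs(S[:,2]-.181)<.008)]
    bed=S[(abs(S[:,0])<.045)&(S[:,1]>-.06)&(S[:,1]<.16)&(abs(S[:,2]-.02)<.006)]
    print(n,"yoke",np.median(yk[:,2]).round(4),"bed",np.median(bed[:,2]).round(4) if len(bed)>20 else None,"big .182-.19",fit(S,.181,.19,.0225),"big .19-.197",fit(S,.190,.197,.0225),"slim",fit(S,-.092,-.078,.009))
for n in("w2","w1","wrist5","side5","scene5"):
    d=dict(np.load(n+".npz"));rep(n,d,dict(position=d["p"],ee_rot=d["q"]) if "p" in d else None)
for n in("wrist","side","scene"):
    d=get_image(n);np.savez(n+"6.npz",**d,p=s["position"],q=s["ee_rot"]);rep(n+"6",d,s)
d=dict(np.load("wrist6.npz"));S=(cloud(d,s)-O)@RS
for y in np.arange(.165,.215,.003):
    q=S[(abs(S[...,1]-y)<.0015)&(abs(S[...,0])<.004)&(S[...,2]>.07)&(S[...,2]<.17)];print(y.round(3),len(q),np.median(q[:,2]).round(4) if len(q) else 0)
```

```text
t 25.7 p [ 0.4844 -0.118   0.2265] jaw 54.8 x [ 0.007  0.008 -1.   ] F [ 1.5 -0.1  1.2] M [-0.01 -0.37  0.  ] w 0.0234 q [-0.39  0.16  1.67  0.01  1.3  -1.35]
ang -149.2361452348306 0.07669657528980497
w2 yoke 0.1805 bed 0.0198 big .182-.19 (256, array([-0.0015,  0.1254]), np.float64(0.0053)) big .19-.197 (191, array([-0.0054,  0.1221]), np.float64(0.0073)) slim None
w1 yoke 0.1801 bed 0.0197 big .182-.19 (111, array([-0.0056,  0.1027]), np.float64(0.0034)) big .19-.197 None slim (310, array([-0.0015,  0.1182]), np.float64(0.0022))
wrist5 yoke 0.1804 bed 0.0197 big .182-.19 (641, array([-1.000e-04,  1.141e-01]), np.float64(0.001)) big .19-.197 (251, array([0.0014, 0.1138]), np.float64(0.002)) slim None
side5 yoke 0.1797 bed 0.0194 big .182-.19 (47, array([0.002 , 0.1131]), np.float64(0.0017)) big .19-.197 (133, array([0.0055, 0.1059]), np.float64(0.0039)) slim (35, array([0.0018, 0.0903]), np.float64(0.0062))
scene5 yoke 0.1806 bed 0.0206 big .182-.19 (29, array([0.008 , 0.1011]), np.float64(0.0043)) big .19-.197 None slim (26, array([-0.0087,  0.1336]), np.float64(0.0018))
wrist6 yoke 0.1805 bed 0.0197 big .182-.19 None big .19-.197 None slim None
side6 yoke 0.1797 bed 0.0194 big .182-.19 (41, array([0.001 , 0.1155]), np.float64(0.0015)) big .19-.197 (140, array([0.0058, 0.1089]), np.float64(0.0046)) slim None
scene6 yoke 0.1807 bed 0.0205 big .182-.19 (100, array([0.0024, 0.1112]), np.float64(0.0058)) big .19-.197 None slim (32, array([-0.0009,  0.119 ]), np.float64(0.003))
0.165 0 0
0.168 0 0
0.171 0 0
0.174 0 0
0.177 0 0
0.18 0 0
0.183 0 0
0.186 0 0
0.189 0 0
0.192 0 0
0.195 0 0
0.198 0 0
0.201 0 0
0.204 0 0
0.207 0 0
0.21 0 0
0.213 0 0
```

Emit:
{"fn": "arm_command", "kwargs": {
  "series": [
    {"dp": [0,0,0],"angular": [0,0,0],"gripper": 45},
    {"dp": [0,0,0],"angular": [0,0,0],"gripper": 45},
    {"dp": [0,0,0],"angular": [0,0,0],"gripper": 45},
    {"dp": [-0.1,0,0],"angular": [0,0,0],"gripper": 45},
    {"dp": [-0.2,0,0],"angular": [0,0,0],"gripper": 45},
    {"dp": [-0.2,0,0],"angular": [0,0,0],"gripper": 45},
    {"dp": [-0.2,0,0],"angular": [0,0,0],"gripper": 45},
    {"dp": [-0.1,0,0],"angular": [0,0,0],"gripper": 45}
  ]
}}

```text
clock: 26.85
position: [0.4828, -0.1202, 0.3261]
ee_rot: [0.63, -0.323, 0.626, 0.327]
contact_force: [0.9, -0.2, -0.2]
width: 0.045
```

Run:
```python
from h import *
st();plan([.67,-.20,.33],54.5,6)
```

```text
t 26.85 p [ 0.4828 -0.1202  0.3261] jaw 54.73 x [ 0.002  0.008 -1.   ] F [ 0.9 -0.2 -0.2] M [ 0.01 -0.02 -0.  ] w 0.045 q [-0.39  0.12  1.48  0.01  1.55 -1.35]
deg/row 0.08403718736794404 mm/row 33.919650662083974
[-0.006, -0.276, 0.06] [0.0, 0.001, -0.0]
[-0.006, -0.276, 0.06] [0.0, 0.001, -0.0]
[-0.006, -0.276, 0.06] [0.0, 0.001, -0.0]
[-0.006, -0.276, 0.06] [0.0, 0.001, -0.0]
[-0.006, -0.276, 0.06] [0.0, 0.001, -0.0]
[-0.005, -0.276, 0.061] [0.0, 0.001, -0.0]
```

Emit:
{"fn": "arm_command", "kwargs": {
  "series": [
    {"dp": [-0.006,-0.276,0.06],"angular": [0,0.001,0],"gripper": 45},
    {"dp": [-0.006,-0.276,0.06],"angular": [0,0.001,0],"gripper": 45},
    {"dp": [-0.006,-0.276,0.06],"angular": [0,0.001,0],"gripper": 45},
    {"dp": [-0.006,-0.276,0.06],"angular": [0,0.001,0],"gripper": 45},
    {"dp": [-0.006,-0.276,0.06],"angular": [0,0,0],"gripper": 45},
    {"dp": [0,-0.2,0.04],"angular": [0,0,0],"gripper": 45},
    {"dp": [0,0,0],"angular": [0,0,0],"gripper": 45},
    {"dp": [0,0,0],"angular": [0,0,0],"gripper": 45}
  ]
}}

```text
clock: 27.85
position: [0.6649, -0.1982, 0.3309]
ee_rot: [0.627, -0.324, 0.629, 0.326]
contact_force: [-0.8, -0.2, 0.7]
width: 0.0449
```

Run:
```python
from h import *
s=st();d=get_image("wrist");np.savez("wrist7.npz",**d,p=s["position"],q=s["ee_rot"]);cv2.imwrite("pics/w7.png",d["image"])
S=(cloud(d,s)-O)@RS
T=lambda m:(m.sum(),np.median(S[m][:,2]).round(4))
print("yoke",T((abs(S[...,0]+.075)<.018)&(abs(S[...,1]-.225)<.008)&(abs(S[...,2]-.181)<.008)),T((abs(S[...,0]+.075)<.018)&(abs(S[...,1]-.155)<.008)&(abs(S[...,2]-.181)<.008)))
for y0 in(-.05,.02,.09): print("bed",y0,T((S[...,0]<-.02)&(S[...,0]>-.045)&(S[...,1]>y0)&(S[...,1]<y0+.05)&(abs(S[...,2]-.02)<.006)))
for y in np.arange(-.2,.225,.004):
    q=S[(abs(S[...,1]-y)<.002)&(abs(S[...,0])<.03)&(S[...,2]>.09)&(S[...,2]<.17)]
    if len(q)>5: print(y.round(3),len(q),np.percentile(q[:,2],95).round(4),end=" | ")
```

```text
t 27.85 p [ 0.6649 -0.1982  0.3309] jaw 54.72 x [-0.004  0.003 -1.   ] F [-0.8 -0.2  0.7] M [-0.01  0.01  0.08] w 0.0449 q [-0.39  0.44  1.02  0.    1.69 -1.35]
yoke (np.int64(0), np.float64(nan)) (np.int64(869), np.float64(0.1807))
bed -0.05 (np.int64(646), np.float64(0.0198))
bed 0.02 (np.int64(698), np.float64(0.0198))
bed 0.09 (np.int64(685), np.float64(0.0198))
  return _methods._mean(a, axis=axis, dtype=dtype,
  ret = ret.dtype.type(ret / rcount)
```

View pics/w7.png

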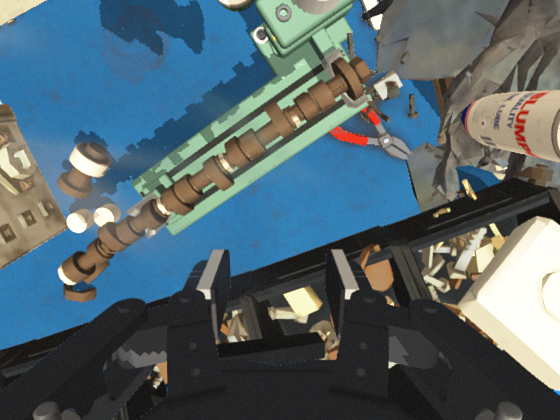

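The wrist view shows the whole camshaft. The bed reads flat (0.0198 along its length), so there is no tilt bias. The shaft crests still slope about 0.008 to 0.009 rad, roughly 65 to 70° of crank. I'll regrip the handle.

Run:
```python
from h import *
plan([.4857,-.1173,.31],54.5,7)
```

```text
deg/row 0.04831650221735466 mm/row 28.234904299866763
[0.026, 0.23, -0.045] [0.0, -0.0, -0.0]
[0.026, 0.23, -0.045] [0.0, -0.0, -0.0]
[0.026, 0.23, -0.045] [0.0, -0.0, -0.0]
[0.025, 0.23, -0.045] [0.0, -0.0, -0.0]
[0.025, 0.23, -0.045] [0.0, -0.0, -0.0]
[0.025, 0.23, -0.045] [0.0, -0.0, -0.0]
[0.025, 0.23, -0.045] [0.0, -0.0, -0.0]
```

Emit:
{"fn": "arm_command", "kwargs": {
  "series": [
    {"dp": [0.01,0.24,-0.045],"angular": [0,0,0],"gripper": 50},
    {"dp": [0.01,0.24,-0.045],"angular": [0,0,0],"gripper": 50},
    {"dp": [0.01,0.24,-0.045],"angular": [0,0,0],"gripper": 50},
    {"dp": [0.01,0.24,-0.045],"angular": [0,0,0],"gripper": 50},
    {"dp": [0.01,0.23,-0.045],"angular": [0,0,0],"gripper": 50},
    {"dp": [0.01,0.2,-0.045],"angular": [0,0,0],"gripper": 50},
    {"dp": [0,0.1,-0.02],"angular": [0,0,0],"gripper": 50},
    {"dp": [0,0,0],"angular": [0,0,0],"gripper": 50}
  ]
}}

```text
clock: 28.9
position: [0.486, -0.1174, 0.3277]
ee_rot: [0.628, -0.325, 0.628, 0.326]
contact_force: [1.1, -0.1, -0.3]
width: 0.0498
```

Run:
```python
from h import *
st();plan([.4857,-.1173,.226],54.5,5)
```

```text
t 28.9 p [ 0.486  -0.1174  0.3277] jaw 54.77 x [-0.     0.001 -1.   ] F [ 1.1 -0.1 -0.3] M [-0.01  0.    0.01] w 0.0498 q [-0.38  0.12  1.47  0.    1.55 -1.33]
deg/row 0.056706580431236366 mm/row 20.344942030733495
[0.17, 0.0, -0.0] [0.001, 0.0, -0.0]
[0.17, 0.0, -0.0] [0.001, 0.0, -0.0]
[0.17, 0.0, -0.0] [0.001, 0.0, -0.0]
[0.17, 0.0, -0.0] [0.001, 0.0, -0.0]
[0.17, 0.0, -0.0] [0.001, 0.0, -0.0]
```

Emit:
{"fn": "arm_command", "kwargs": {
  "series": [
    {"dp": [0.15,0,0],"angular": [0,0,0],"gripper": 50},
    {"dp": [0.17,0,0],"angular": [0,0,0],"gripper": 50},
    {"dp": [0.17,0,0],"angular": [0,0,0],"gripper": 50},
    {"dp": [0.17,0,0],"angular": [0,0,0],"gripper": 50},
    {"dp": [0.12,0,0],"angular": [0,0,0],"gripper": 50},
    {"dp": [0,0,0],"angular": [0,0,0],"gripper": 15},
    {"dp": [0,0,0],"angular": [0,0,0],"gripper": 15},
    {"dp": [0,0,0],"angular": [0,0,0],"gripper": 15}
  ]
}}

```text
clock: 29.9
position: [0.4915, -0.1215, 0.2334]
ee_rot: [0.629, -0.327, 0.627, 0.323]
contact_force: [-0.3, -0.4, -2.7]
width: 0.0229
```

Run:
```python
from h import *
wind(64,12)
```

```text
t 29.9 p [ 0.4915 -0.1215  0.2334] jaw 54.75 x [ 0.006 -0.005 -1.   ] F [-0.3 -0.4 -2.7] M [-0.03  0.17 -0.05] w 0.0229 q [-0.38  0.17  1.65 -0.    1.32 -1.33]
ang -144.06 r 0.0727
[0.125 0.036] -156.1
[0.105 0.078] -168.1
[0.086 0.098] -180.1
[0.064 0.114] -192.1
[0.039 0.125] -204.1
[0.007 0.043] -208.1
[0. 0.] -208.1
[0. 0.] -208.1
```

Emit:
{"fn": "arm_command", "kwargs": {
  "series": [
    {"dp": [0,0,0],"angular": [0,0,0],"gripper": 45},
    {"dp": [0,0,0],"angular": [0,0,0],"gripper": 45},
    {"dp": [0.02,0.03,0],"angular": [0,0,0],"gripper": 45},
    {"dp": [0.02,0.025,0],"angular": [0,0,0],"gripper": 45},
    {"dp": [0,0,0],"angular": [0,0,0],"gripper": 45},
    {"dp": [0,0,0],"angular": [0,0,0],"gripper": 15},
    {"dp": [0,0,0],"angular": [0,0,0],"gripper": 15},
    {"dp": [0,0,0],"angular": [0,0,0],"gripper": 15}
  ]
}}

```text
clock: 30.9
position: [0.4866, -0.1175, 0.2299]
ee_rot: [0.63, -0.328, 0.626, 0.322]
contact_force: [-0.2, -0.2, 0.1]
width: 0.0231
```

Run:
```python
from h import *
wind(64,12)
```

```text
t 30.9 p [ 0.4866 -0.1175  0.2299] jaw 54.75 x [ 0.009 -0.005 -1.   ] F [-0.2 -0.2  0.1] M [-0.07  0.1  -0.07] w 0.0231 q [-0.37  0.16  1.67 -0.    1.31 -1.33]
ang -148.75 r 0.0745
[0.115 0.061] -160.7
[0.098 0.087] -172.7
[0.078 0.105] -184.7
[0.054 0.119] -196.7
[0.028 0.128] -208.7
[0.003 0.043] -212.7
[0. 0.] -212.7
[0. 0.] -212.7
```

Emit:
{"fn": "arm_command", "kwargs": {
  "series": [
    {"dp": [0,0.115,0.061],"angular": [0,0,0],"gripper": 15},
    {"dp": [0,0.098,0.087],"angular": [0,0,0],"gripper": 15},
    {"dp": [0,0.078,0.105],"angular": [0,0,0],"gripper": 15},
    {"dp": [0,0.054,0.119],"angular": [0,0,0],"gripper": 15},
    {"dp": [0,0.014,0.06],"angular": [0,0,0],"gripper": 15},
    {"dp": [0,0,0],"angular": [0,0,0],"gripper": 15},
    {"dp": [0,0,0],"angular": [0,0,0],"gripper": 15},
    {"dp": [0,0,0],"angular": [0,0,0],"gripper": 15}
  ]
}}

```text
clock: 31.9
position: [0.4855, -0.0469, 0.2292]
ee_rot: [0.632, -0.331, 0.624, 0.32]
contact_force: [2.6, -1.8, -1.5]
width: 0.0228
```

```bash
cat >> h.py <<'E'
def level(d,s):
    """core-shaft and journal crests, stand frame; bed as flatness reference"""
    S=(cloud(d,s)-O)@RS
    def c(y,w,lo=.09,p=95):
        q=S[(abs(S[...,1]-y)<w)&(abs(S[...,0])<.02)&(S[...,2]>lo)&(S[...,2]<.17)];return np.percentile(q[:,2],p) if len(q)>8 else np.nan
    ys=np.array([-.171,-.05,.002,.09,.126,.174]);z=np.array([c(y,.003) for y in ys]);g=np.isfinite(z)
    print("core",z.round(4),"slope(rad, + = left low)",-np.polyfit(ys[g],z[g],1)[0] if g.sum()>2 else None)
    print("slim -.086",c(-.086,.006),"big .188",c(.189,.004),"yoke",np.nanmedian(S[(abs(S[...,0]+.075)<.018)&(abs(S[...,1]-.155)<.008)&(abs(S[...,2]-.181)<.008)][:,2]))
E
python3 - <<'E'
from h import *
wind(64,12)
s=get_state();d=get_image("wrist");level(d,s)
d=dict(np.load("wrist7.npz"));level(d,dict(position=d["p"],ee_rot=d["q"]))
d=dict(np.load("w2.npz"));level(d,dict(position=d["p"],ee_rot=d["q"]))
E
```

```text
t 31.9 p [ 0.4855 -0.0469  0.2292] jaw 54.82 x [ 0.017 -0.009 -1.   ] F [ 2.6 -1.8 -1.5] M [-0.23 -0.32  0.04] w 0.0228 q [-0.24  0.14  1.7  -0.    1.29 -1.19]
ang 153.79 r 0.0722
[0.03  0.127] 141.8
[-0.02   0.129] 129.8
[-0.047  0.122] 117.8
[-0.071  0.11 ] 105.8
[-0.092  0.092] 93.8
[-0.035  0.026] 89.8
[0. 0.] 89.8
[0. 0.] 89.8
core [nan nan nan nan nan nan] slope(rad, + = left low) None
slim -.086 nan big .188 nan yoke 0.18102513491298583
core [0.1298 0.1301 0.1288 0.1278 0.1287 0.1268] slope(rad, + = left low) 0.008256095527003364
slim -.086 0.1288102022140648 big .188 0.14019141390662804 yoke 0.1807117323332538
core [0.1395    nan    nan    nan 0.1054 0.099 ] slope(rad, + = left low) 0.11657459470464814
slim -.086 nan big .188 0.11059851366041552 yoke 0.1806726047752194
```

Emit:
{"fn": "arm_command", "kwargs": {
  "series": [
    {"dp": [0,0,0],"angular": [0,0,0.005],"gripper": 45},
    {"dp": [0,0,0],"angular": [0,0,0.005],"gripper": 45},
    {"dp": [0,0,0],"angular": [0,0,0],"gripper": 45},
    {"dp": [-0.1,0,0],"angular": [0,0,0],"gripper": 45},
    {"dp": [-0.2,0,0],"angular": [0,0,0],"gripper": 45},
    {"dp": [-0.2,0,0],"angular": [0,0,0],"gripper": 45},
    {"dp": [-0.2,0,0],"angular": [0,0,0],"gripper": 45},
    {"dp": [-0.1,0,0],"angular": [0,0,0],"gripper": 45}
  ]
}}

```text
clock: 32.95
position: [0.4825, -0.0458, 0.3301]
ee_rot: [0.628, -0.323, 0.628, 0.327]
contact_force: [-0.1, -0.2, -0.1]
width: 0.0451
```

Run:
```python
from h import *
st();plan([.665,-.198,.331],54.7,6)
```

```text
t 32.95 p [ 0.4825 -0.0458  0.3301] jaw 54.73 x [-0.002  0.006 -1.   ] F [-0.1 -0.2 -0.1] M [-0.04  0.03  0.  ] w 0.0451 q [-0.24  0.1   1.49  0.01  1.55 -1.2 ]
deg/row 0.05714661250854292 mm/row 39.6066680060801
[-0.003, -0.329, -0.026] [0.0, 0.0, -0.001]
[-0.003, -0.329, -0.026] [0.0, 0.0, -0.001]
[-0.002, -0.329, -0.026] [0.0, 0.0, -0.001]
[-0.002, -0.329, -0.026] [0.0, 0.0, -0.001]
[-0.002, -0.329, -0.026] [0.0, 0.0, -0.001]
[-0.002, -0.329, -0.026] [0.0, 0.0, -0.001]
```

Emit:
{"fn": "arm_command", "kwargs": {
  "series": [
    {"dp": [0,-0.329,-0.026],"angular": [0,0,0],"gripper": 45},
    {"dp": [0,-0.329,-0.026],"angular": [0,0,0],"gripper": 45},
    {"dp": [0,-0.329,-0.026],"angular": [0,0,0],"gripper": 45},
    {"dp": [0,-0.329,-0.026],"angular": [0,0,0],"gripper": 45},
    {"dp": [0,-0.329,-0.026],"angular": [0,0,0],"gripper": 45},
    {"dp": [0,-0.24,-0.02],"angular": [0,0,0],"gripper": 45},
    {"dp": [0,0,0],"angular": [0,0,0],"gripper": 45},
    {"dp": [0,0,0],"angular": [0,0,0],"gripper": 45}
  ]
}}

```text
clock: 33.95
position: [0.6604, -0.1934, 0.3305]
ee_rot: [0.628, -0.322, 0.627, 0.329]
contact_force: [-0.7, 0.3, -0.6]
width: 0.0451
```

Run:
```python
from h import *
s=st()
S=[]
for k in range(4):
    s=get_state();d=get_image("wrist");level(d,s);S.append((cloud(d,s)-O)@RS)
np.savez("wrist8.npz",**d,p=s["position"],q=s["ee_rot"]);C=np.nanmedian(S,0)
d0=dict(np.load("wrist7.npz"));C0=(cloud(d0,dict(position=d0["p"],ee_rot=d0["q"]))-O)@RS
def cr(C,y):
    q=C[(abs(C[...,1]-y)<.003)&(abs(C[...,0])<.02)&(C[...,2]>.09)&(C[...,2]<.17)];return np.percentile(q[:,2],92)
ys=np.arange(-.2,.21,.006)
z=np.array([(y,cr(C0,y),cr(C,y)) for y in ys if y<.195]);dz=z[:,2]-z[:,1];g=abs(dz)<.004
p=np.polyfit(z[g,0],dz[g],1);print("slope change",p[0],"zero at",-p[1]/p[0])
for y in(-.05,.02,.09):print("bed",np.nanmedian(C[(C[...,0]<-.02)&(C[...,0]>-.045)&(abs(C[...,1]-y)<.03)&(abs(C[...,2]-.02)<.006)][:,2]).round(4))
from scipy.optimize import least_squares
def axis(C,y0,y1,r,zg=.12):
    q=C[(C[...,1]>y0)&(C[...,1]<y1)&(abs(C[...,0])<.85*r)&(C[...,2]>zg)&(C[...,2]<.17)]
    o=least_squares(lambda p:np.hypot(q[:,0]-p[0],q[:,2]-p[1])-r,[0,.12],loss="cauchy",f_scale=.0005);return len(q),o.x.round(4)
for nm,c in(("before",C0),("now",C)):print(nm,"big",axis(c,.184,.193,.0225),"slim",axis(c,-.092,-.082,.009))
```

```text
t 33.95 p [ 0.6604 -0.1934  0.3305] jaw 54.83 x [-0.003  0.009 -1.   ] F [-0.7  0.3 -0.6] M [-0.06 -0.02  0.03] w 0.0451 q [-0.39  0.43  1.03  0.01  1.68 -1.35]
core [0.1291 0.1302 0.1295 0.1292 0.1298 0.1292] slope(rad, + = left low) 0.0002893741260456386
slim -.086 0.12860149400221296 big .188 0.14204631155192124 yoke 0.18066308889194713
core [0.1292 0.1301 0.1293 0.129  0.1297 0.1294] slope(rad, + = left low) 0.00021944388064017753
slim -.086 0.1290393110060115 big .188 0.14224529560314253 yoke 0.18068097258164156
core [0.1295 0.1304 0.1291 0.1295 0.1296 0.1292] slope(rad, + = left low) 0.0010495998040889207
slim -.086 0.12877489099060915 big .188 0.14170555614742034 yoke 0.18066777853609292
core [0.1297 0.13   0.1293 0.1293 0.1294 0.1292] slope(rad, + = left low) 0.001764526954806036
slim -.086 0.12883920613453212 big .188 0.14213039833821328 yoke 0.18063648896330756
slope change 0.00646983029585137 zero at -0.06672558175644773
bed 0.0198
bed 0.0198
bed 0.0197
before big (366, array([-1.000e-04,  1.171e-01])) slim (103, array([-0.0009,  0.1196]))
now big (351, array([-0.   ,  0.119])) slim (104, array([-0.0009,  0.1196]))
```

Run:
```python
from h import *
a=dict(np.load("side0.npz"));b=get_image("side");C=cloud(b)
m=(np.hypot(C[...,0]-.5503,C[...,1]+.0788)<.021)&(C[...,2]>.21)
print("hub top z",np.percentile(C[m][:,2],[50,80,95]).round(4))
df=np.abs(a["image"].astype(int)-b["image"]).max(2);v=np.hstack([b["image"][140:360,120:380],cv2.applyColorMap(np.clip(df[140:360,120:380]*2,0,255).astype(np.uint8),2)])
cv2.imwrite("pics/fin.png",cv2.resize(v,(800,340)))
```

```text
hub top z [0.2248 0.2287 0.66  ]
```

View pics/fin.png

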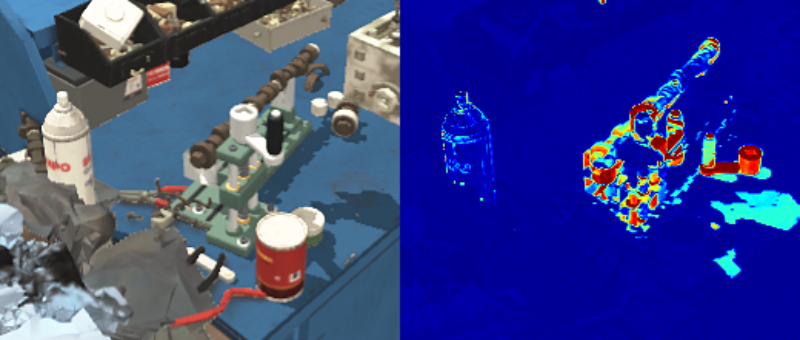

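The crank is still seated (hub top about 0.2287). Only the crank, the carriage and the camshaft changed, apart from a faint outline difference on the aerosol, which I'll check.

Run:
```python
from h import *
a=dict(np.load("side0.npz"));L=[("5",np.load("side5.npz")),("6",np.load("side6.npz")),("now",get_image("side"))]
r=np.s_[200:275,145:190];f=lambda i:np.float32(cv2.cvtColor(i[r],cv2.COLOR_BGR2GRAY))
for n,d in L:print(n,cv2.phaseCorrelate(f(a["image"]),f(d["image"]),cv2.createHanningWindow((45,75),cv2.CV_32F)),np.abs(f(a["image"])-f(d["image"])).max())
for n,d in [("0",a)]+L:
    C=cloud(d)[r].reshape(-1,3);q=C[(C[:,2]>.05)&(C[:,2]<.3)&(C[:,0]>.6)];print(n,np.median(q,0).round(4),np.nanmax(q[:,2]).round(3))
```

```text
5 ((0.6656010947724162, 0.08015859972792327), 0.9786313239203559) 160.0
6 ((0.6603733709089816, 0.10199800530299541), 0.9706964936433015) 161.0
now ((0.6608870566744507, 0.09353283745133467), 0.9724194810655382) 161.0
0 [0.7531 0.0726 0.1594] 0.264
5 [0.7533 0.0716 0.1594] 0.264
6 [0.7535 0.0716 0.1589] 0.265
now [0.7535 0.0714 0.1589] 0.264
```

```bash
python3 -c "
from h import *
st();print(sign_off())"
```

```text
t 34.25 p [ 0.6605 -0.1934  0.3314] jaw 54.86 x [-0.001  0.007 -1.   ] F [ 0.3 -0.2  0.1] M [-0.   -0.02 -0.02] w 0.045 q [-0.39  0.43  1.03  0.01  1.68 -1.35]
the job is handed in; nothing more can be done
None
```

I fitted the crank on the screw's square end, wound it about 2.7 turns clockwise by the handle, let go and handed the job in at 34 s. The crank is still on the screw and the arm is clear of everything.

**Crank:** it is fully down. After fitting, the hub top read 0.2276 m, against 0.228 m when seated. The rougher side camera read about 0.2287 m at the end.

**Level:** the camshaft lies within about 0.002 rad of level, with the left end the lower by 0.3 to 0.6 mm at most. Four depth readings of the shaft gave 0.0002 to 0.0018 rad. The journal tops gave about 0.001 rad, and a circle fit of the journals gave about 0.002 rad. The remainder is close to the measuring noise, so I did not correct it further.

**One check that did not come out clean:** in the side view the aerosol can sits about 0.7 px, or 1 to 1.5 mm, from where it was at the start. It is still upright. The shift happened before 24.5 s; I do not know the cause, and it may have been grazed during winding or have settled. In the part of the side view I compared, nothing else that should stay put had moved.

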